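# Load the spring-loaded tenon magazine

### The job

Load the two large loose tenons from the tray into the empty magazine of the tenon inserter, one at a time and stacked flat: press each down against the spring, slide it back under the two retaining lips until it is fully home against the backstop, and let go so that the lips hold it. Feel for the backstop and use no more than firm thumb force, so that neither magazine nor tenons are damaged, and leave the small tenons and the tools where they lie.

Things in the scene. Friction and masses are not known exactly. Their poses are not given: they have to be found in the camera images.
- magazine: Upright aluminium feed magazine on a grey foot 150 x 90 x 10 mm bolted to the bench. Origin: centre of the foot's underside. +x is the loading direction: open loading side at -x, adjustable backstop at +x, clamped with its face anywhere from x = 20 to 40 mm (not measured: find it by feel). Damaged if a tenon is forced against any part of it with more than 25 N.
- mouth (a point): Point on the magazine's middle plane at the height of the lip undersides (magazine x = 0, y = 0, z = 80 mm), axes as magazine. A tenon home against the backstop has its middle between x = -17.5 and +2.5 mm here, depending on where the backstop is clamped; the top one has its middle 7 mm below this point, the next 21 mm.
- lip_front (a point): Middle of the front edge of the two steel retaining lips (magazine x = -8 mm, z = 80 mm = lip undersides). The lips are 3 mm thick, run from here 66 mm to +x and leave a 16 mm gap between them (y = -8 to +8 mm). Short upturned lead-ins reach 4.5 mm farther to -x, top z = 86 mm. Axes as magazine.
- cheek_front (a point): Front of the two tall side cheeks under the lips (magazine x = -3 mm, z = 70 mm): inner faces y = +-18 mm, 4 mm thick, running to +x; flared entry edges reach 7 mm to -x and |y| = 24.5 mm. Forward of them the cheeks and the slotted front wall (x = -61 mm) are only 61 mm high, so the front 27 mm or more of the top tenon is open to fingers at both sides.
- load_point (a point): Where to bring the middle of a tenon's underside to start (magazine x = -52 mm, z = 80 mm): flat, tail 2 mm in front of the lead-ins, resting on the front of the follower plate or of the tenon already loaded. From first touch press 15 to 17 mm straight down, so its top is 1 to 3 mm below the lip undersides, then slide to +x under the lips until the backstop is felt.
- follower (a joint): How far the sprung follower plate (75 x 34 mm, x = -56 to +19 mm) that lifts the stack against the lips is pressed down, m: 0 = empty (plate 0.5 mm below the lip undersides), about 0.0135 with one tenon, 0.0275 with two; hard stop at 0.046. Spring: 4 N at 0, rising 150 N/m (about 8.5 N when the second tenon is pressed in), damped 15 N per m/s.
- flap (a joint): Brass sensing flap in the backstop, by which the inserter knows that a tenon is fully home, m: 0 = standing 3 mm proud of the backstop's face, 0.003 = pushed flush by a tenon's tail. Very light damped spring, under 0.2 N: much less than the friction of the slide.
- tray: Flat plywood tray 250 x 220 mm, rim 14 mm high, floor 6 mm above the bench, fixed. Origin: centre of its underside. Two large and two small tenons lie flat and loose in it.
- tenon_a: Large loose tenon of bare beech to be loaded: a flat bar 75 mm long (x), 34 mm wide (y), 14 mm thick (z), long edges fully rounded, about 25 g, lying flat in the tray. Origin: centre of its underside. Both ends are alike. Pinch it across its width near the nose end (pad centre about 30 mm from its middle) so the fingers stay clear of the cheeks.
- tenon_b: The other large tenon to be loaded, the same as tenon_a, lying flat in the tray.
- tenon_a_mid (a point): Middle of tenon_a (7 mm above its underside), axes as tenon_a.
- tenon_b_mid (a point): Middle of tenon_b, likewise.
- small_a: Small tenon 50 x 24 x 10 mm, the same shape and wood, in the tray: not for this magazine. Origin: centre of its underside.
- small_b: The other small tenon, the same.
- chisel: Wood chisel with a capped edge, 260 mm long (x), 30 mm high, lying between the tray and the magazine. Origin near its middle, on the bench.
- square: Try square, 150 mm steel blade and 110 mm dark wooden stock, lying on the bench to the robot's right. Origin under the stock's middle.
- mallet: Wooden mallet, head 70 x 115 x 60 mm, 290 mm long, lying at the left. Origin under the head's middle.
- plane: Wooden horned bench plane 235 mm long (y), about 130 mm high, standing on a pine board at the far side. Origin: centre of its sole.
- glue: White glue bottle, 62 mm diameter, 170 mm high, standing at the far right. Origin: centre of its bottom.
Mind the look-alikes: they are no part of the job. Leave any black, purple or turquoise look-alike of the tenon_b alone.

How it is judged:
By the outcome, as a careful person would: the job done as asked, in the order asked, and still so for the second after the job is handed in, with the robot touching nothing.
It also fails if it takes over 64 s, if anything falls off the work surface, if the arm or the gripper's body presses on something with over 40 N, if the wrist force passes 120 N, or if a joint passes its speed limit or range.

### The arm

A 6-joint arm with a two-finger parallel gripper is mounted at the origin on the work surface. World frame = base frame: x ahead of the robot, y to its left, z up, the work surface at z = 0. Lengths are in mm, angles in rad, forces in N, time in s.
With the tool pointing down it reaches from about 275 to 850 mm from the base axis. Payload 5.2 kg.
Tool frame: the origin (TCP) lies midway between the tips of the shut fingers; the grasp point (between the pads) lies 19 mm behind it; z points along the fingers, y is the line along which they close (so a half turn about z gives the same grasp; the last joint's range is limited). The gripper opens to 85 mm and grips with 20 to 120 N. Pads are 22 mm wide; open, the fingers measure 114 mm over their backs; the gripper's body (76 mm by 85 mm) begins 54 mm behind the grasp point. The pads swing forward as they close: fully open they stand 13 mm farther back than shut.
Start: joints at [-1.397, 0.259, 1.535, -0, 1.348, -0.203], TCP at [202.392, -511.412, 231.31] pointing down, gripper open.
Joint ranges: [-3.14, 3.14], [-0.91, 2.08], [0.19, 2.58], [-1.22, 4.36], [0.22, 2.71], [-3.12, 3.12]. Speed limits (rad/s): [2.57, 2.57, 3.14, 3.14, 3.14, 3.14].

### API

Orientations are given as a rotation vector (axis times angle).
In Python, from workcell import bot, camera, camera_model, finder gives the robot as it stands.
- The arm moves only by the tool apply_moves, never from a script. Its argument "deltas" is a list of rows, each an object with "gripper": the closure, from 0 (fully open) to 1 (shut); "offset": the shift along the tool's x, y, z in cm, a list of three; "yaw": the turn about the tool's z in rad. A call has 1 to 12 rows; each row shifts and turns the commanded pose from where the row before left it, along the tool's axes as they then stand; what a row does not reach is not made up. A row lasts 1/10 s, in which the tool goes at most 50 mm and 8.59 degrees, less where a joint would pass 70% of its speed; a pose out of reach is approached as far as the arm can. A call with a gripper value outside its range is refused whole. The fingers move at their own pace and stop on an object; "force" is the grip in N (left out, the last holds). Time passes only in rows, so rows that do not move let the fingers close. It gives the time, the measured TCP pose, the force, the opening and the grip force at its end, in the units of the state.
- bot.get_obs(): the state, without advancing time (a new reading comes with each control period).
- camera(name): name is "scene" or "top" or "wrist"; returns (picture, depth): 480x640x3 uint8, red, green, blue; 480x640 float32, mm along the optical axis (not along the pixel's ray), 0 where there is no reading.
- camera_model(name): a dict with "vertical_fov" (degrees; the focal length in pixels is half the picture's height over the tangent of half this angle, whatever the lens; pixels are square), "cx", "cy" (the principal point, pixels), "R" (3x3) and "t" (3): a world point X has camera coordinates R X + t. Camera axes: x right, y down, z forward; pixel columns grow to the right and rows downward; lengths in mm; the calibration is good to about 2 mm. A picture is of the moment at which its call begins: read the wrist's pose just before it. camera_model takes no time and is no camera call; for the wrist camera it gives the pose at the moment of the call.
- bot.sign_off(): hands the job in; it is judged then, once.
Trained networks look in the newest picture that a camera, given by its name, has taken for a name from the list of things; names that differ only in an ending like _2 or _b are one class to them, and where a whole thing is asked for, a point or a joint stands for the part that bears it (a point fixed in the world has none). Each returns a list of dicts, best first, with "confidence" (0 to 1); they miss things now and then, are a little off and sometimes report something else, mostly with a low value. They report only what shows in the picture. A call takes as long as a camera call. They do not tell look-alikes from the thing itself.
- finder.masks_of(camera, thing): "mask" (480x640 bool, what is visible of it).
- finder.tip_of(camera, thing): "location" ([x, y, z] in mm, in the coordinates of the camera as it stood for that picture, good to about 4 mm: a listed point, or the origin of a listed thing).
The state is a dict: "clock": time; "joints": joint angles; "dq": joint speeds; "joint_torque": joint torques, N m; "ee_pos": TCP position; "tool_rot": TCP orientation; "contact_force": force on the tool from outside, world axes, zero at the start; "torque": the same for the moment, N m; "width": opening from 0.0 (shut) to 1.0 (fully open); "grasp_force": force on a finger pad.
Only numpy, scipy, OpenCV 4.12 (cv2) and the standard library are available. Lean on these libraries where they do the work, as an engineer would, in place of code of your own. Each camera call takes 0.05 s, during which the arm holds its last target. There are 200 camera calls.

## Working session

There is one attempt and no reset: what is moved stays moved. The work goes in short steps, Python scripts to look and compute and a tool call to move; the robot and the scene stay as the last step left them, time stands still between calls to the robot, and variables do not carry over. Pictures are saved under pics/ and viewed, at most 10 in all, crops included, and the job is handed in when it is done.

Besides the shell and the picture viewer there is one more tool, called as name(argument=value, ...), one argument or row to a line, values as JSON. apply_moves: Moves the arm, as the interface text tells. Its arguments: {"type":"object","properties":{"deltas":{"type":"array"},"force":{"type":"number"}},"required":["deltas"]}

```bash
mkdir -p pics; ls; cat > h.py <<'E'
import numpy as np, cv2
from workcell import bot, camera, camera_model, finder
def w(cm,p): return np.array(cm["R"]).T@(np.array(p)-np.array(cm["t"]))
def cloud(cm,d):
    f=240/np.tan(np.radians(cm["vertical_fov"])/2)
    v,u=np.mgrid[0:480,0:640]
    P=np.stack([(u-cm["cx"])*d/f,(v-cm["cy"])*d/f,d],-1)
    return (P-np.array(cm["t"]))@np.array(cm["R"])
def save(n,p): cv2.imwrite("pics/"+n,p[:,:,::-1])
E
python3 - <<'E'
from h import *
p,d=camera("top"); cm=camera_model("top"); save("top.png",p)
np.savez("top.npz",p=p,d=d); P=cloud(cm,d)
for n in ["tenon_a","small_a","magazine","tray","mouth","load_point","lip_front","chisel"]:
    for r in finder.tip_of("top",n)[:6]: print(n,round(r["confidence"],2),np.round(w(cm,r["location"]),1))
for n in ["tenon_a","small_a"]:
    for r in finder.masks_of("top",n)[:6]:
        m=r["mask"]; v,u=np.nonzero(m); Q=P[m&(d>0)]; c=p[m].mean(0)
        (cx,cy),s,a=cv2.minAreaRect(Q[:,:2].astype(np.float32)); print(n,round(r["confidence"],2),u.mean().round(),v.mean().round(),np.round(c),np.round([cx,cy,*s,a,np.median(Q[:,2])],1))
o=bot.get_obs(); print(o)
E
```

```text
pics
tenon_a 0.96 [ 5.702e+02 -8.270e+01 -3.000e-01]
tenon_a 0.82 [359.6 263.5   3.7]
tenon_a 0.8 [351.  103.7  -3. ]
tenon_a 0.69 [273.4 378.5   3.5]
tenon_a 0.63 [621.9 145.3   6.8]
tenon_a 0.63 [ 549.2 -208.2   80.1]
small_a 0.64 [629.3 241.2   2.8]
small_a 0.5 [532.1 262.6   8.4]
magazine 0.77 [ 545.5 -214.2   -2.6]
tray 0.68 [5.696e+02 2.011e+02 4.000e-01]
tray 0.6 [556.3 494.3   1.3]
tray 0.18 [629.9 242.6   5.3]
mouth 0.9 [ 545.7 -210.8   79.5]
load_point 0.89 [ 490.9 -209.1   79.2]
lip_front 0.57 [ 539.4 -207.5   80.9]
chisel 0.95 [ 5.322e+02 -2.000e-01  2.100e+00]
chisel 0.44 [556.2 493.8   4. ]
chisel 0.37 [505.6 165.9  12.9]
chisel 0.18 [534.7 264.7   6.2]
tenon_a 0.87 170.0 359.0 [120.  61. 110.] [270.  375.3  77.7  38.3   7.9  14.5]
tenon_a 0.83 221.0 321.0 [ 59. 140. 115.] [354.9 257.8  33.3  75.2   2.3  14.3]
tenon_a 0.81 269.0 208.0 [205. 147.  75.] [620.1 143.4  32.9  72.2  82.6  20.4]
tenon_a 0.8 366.0 228.0 [68. 49. 33.] [569.3 -84.6  35.1  75.4  78.2  14. ]
tenon_a 0.76 288.0 323.0 [64. 46. 29.] [348.4 102.1  34.2  73.9   8.9  14.4]
tenon_a 0.71 260.0 257.0 [180. 
[... 280 characters left out ...]
  88.7   45.3]
{'clock': 0.55, 'joints': array([-1.39682343e+00,  2.58612243e-01,  1.53502471e+00,  1.74500123e-05,
        1.34801441e+00, -2.02843129e-01]), 'dq': array([ 0.00081108, -0.00087569, -0.0012433 ,  0.0020857 ,  0.00148289,
        0.00168626]), 'joint_torque': array([-1.78554183e-03, -4.45592022e+01, -2.90712816e+01, -1.31136144e-04,
        1.43481353e-03, -2.50791703e-05]), 'ee_pos': array([ 202.38245137, -511.39892768,  231.29320965]), 'tool_rot': array([-3.08594165e+00, -5.88388692e-01, -2.80606979e-05]), 'contact_force': array([-0.17448301, -0.330079  ,  0.37961845]), 'torque': array([-0.02904315, -0.01809769,  0.0448783 ]), 'grasp_force': 0.0, 'width': 0.9989085218591358}
```

View pics/top.png

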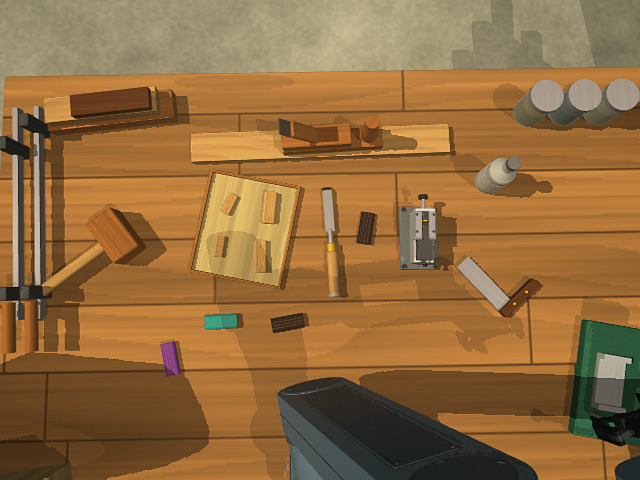

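Large beech tenons in the tray are at px (269,208) and (260,257). Things they could be confused with are the small tenons at (230,204) and (219,245), turquoise at (221,321), purple at (170,359), and dark ones at (366,228) and (288,323). I choose the two large plain beech bars in the tray. The magazine is at (420,237). First I'll look at the magazine from above, on the way to the tray.

```bash
cat >> h.py <<'E'
from scipy.spatial.transform import Rotation as Ro
def plan(x,y,z,deg,n=10):
    "delta in tool axes (cm, at current yaw) to target with tool-x at world angle deg"
    o=bot.get_obs(); R=Ro.from_rotvec(o["tool_rot"]).as_matrix()
    d=R.T@(np.array([x,y,z])-o["ee_pos"])/10
    a=np.degrees(np.arctan2(R[1,0],R[0,0])); 
    print("pos",np.round(o["ee_pos"],1),"ang",round(a,2),"tilt",np.round(R[:,2],3),"delta cm",np.round(d,2),"yaw",round(np.radians(a-deg),4),"F",np.round(o["contact_force"],1),"w",round(o["width"],3),"t",o["clock"])
E
python3 - <<'E'
from h import *
plan(440,-210,300,0)
z=np.load("top.npz"); p=z["p"]
save("crop.png",cv2.resize(p[165:295,180:450],None,fx=2.9,fy=2.9,interpolation=cv2.INTER_CUBIC))
cm=camera_model("top"); P=cloud(cm,z["d"]); s=P[200:275,395:445]; i=s[...,2].argmax(); print(s.reshape(-1,3)[i])
print(camera_model("wrist"))
E
```

```text
pos [ 202.4 -511.4  231.3] ang 21.59 tilt [ 0.  0. -1.] delta cm [ 33.19 -19.28  -6.87] yaw 0.3768 F [-0.2 -0.3  0.4] w 0.999 t 0.55
[ 421.91981386   16.06540145 1141.84943889]
{'vertical_fov': 65.32588631505874, 'cx': 323.6662592087861, 'cy': 242.61125759112167, 'R': array([[ 0.37011501, -0.92898457,  0.00159791],
       [-0.89114727, -0.35455337,  0.28310501],
       [-0.26243364, -0.10620538, -0.95908759]]), 't': array([-552.62800751,  -38.06617944,  377.86445105])}
```

View pics/crop.png

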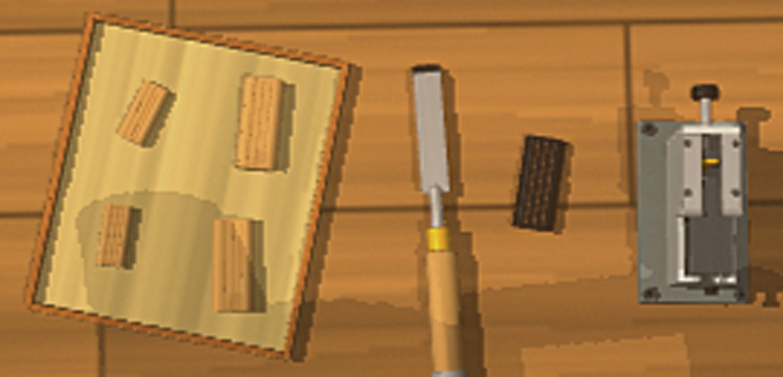

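The crop confirms it: the two wider beech bars on the tray's right side are at crop (262,123) and (238,265). The empty magazine has its open side facing the robot.

apply_moves(
  deltas=[
    {"gripper": 0.35,"offset": [0,0,0],"yaw": 0.126},
    {"gripper": 0.35,"offset": [0,0,0],"yaw": 0.126},
    {"gripper": 0.35,"offset": [0,0,0],"yaw": 0.125},
    {"gripper": 0.35,"offset": [2.97,-3.35,-0.76],"yaw": 0},
    {"gripper": 0.35,"offset": [2.97,-3.35,-0.76],"yaw": 0},
    {"gripper": 0.35,"offset": [2.97,-3.35,-0.76],"yaw": 0},
    {"gripper": 0.35,"offset": [2.97,-3.35,-0.76],"yaw": 0},
    {"gripper": 0.35,"offset": [2.97,-3.35,-0.76],"yaw": 0},
    {"gripper": 0.35,"offset": [2.97,-3.35,-0.76],"yaw": 0},
    {"gripper": 0.35,"offset": [2.97,-3.35,-0.76],"yaw": 0},
    {"gripper": 0.35,"offset": [2.97,-3.35,-0.76],"yaw": 0},
    {"gripper": 0.35,"offset": [2.97,-3.35,-0.76],"yaw": 0},
  ],
  force=80,
)

```text
clock: 1.75
ee_pos: [470.7, -208.4, 300.3]
tool_rot: [3.141, -0.0, 0.001]
contact_force: [0.3, -1.7, 0.3]
width: 0.647
grasp_force: 0.0
```

apply_moves(
  deltas=[
    {"gripper": 0.35,"offset": [0,0,0],"yaw": 0},
    {"gripper": 0.35,"offset": [0,0,0],"yaw": 0},
  ],
)

```text
clock: 1.95
ee_pos: [470.2, -209.2, 299.8]
tool_rot: [3.141, 0.004, -0.0]
contact_force: [-0.7, -0.1, -0.2]
width: 0.65
grasp_force: 0.0
```

```bash
python3 - <<'E'
from h import *
plan(470,-210,300,0)
cm=camera_model("wrist"); p,d=camera("wrist"); save("w1.png",p); P=cloud(cm,d); np.savez("w1.npz",p=p,d=d,P=P)
for n in ["magazine","mouth","load_point","lip_front","cheek_front","follower"]:
    for r in finder.tip_of("wrist",n)[:2]: print(n,round(r["confidence"],2),np.round(w(cm,r["location"]),1))
print("maxz",P[(d>0)&(P[...,0]>450)&(P[...,0]<680)&(abs(P[...,1]+210)<60)][:,2].max())
m=(d>0)&(abs(P[...,2]-10)<3)&(abs(P[...,1]+210)<70)&(P[...,0]>440)&(P[...,0]<670)
print("foot",cv2.minAreaRect(P[m][:,:2].astype(np.float32)))
for lo,hi in [(81,85),(85,88),(76,81),(58,64)]:
    m=(d>0)&(P[...,2]>lo)&(P[...,2]<hi)&(abs(P[...,1]+210)<50)&(P[...,0]>440)&(P[...,0]<640)
    Q=P[m]; print(lo,hi,len(Q)); 
    if len(Q)>10: print(cv2.minAreaRect(Q[:,:2].astype(np.float32)),np.percentile(Q,[1,50,99],axis=0).round(1).tolist())
E
```

```text
pos [ 470.2 -209.2  299.8] ang 0.16 tilt [-0.    -0.001 -1.   ] delta cm [-0.02  0.08 -0.02] yaw 0.0028 F [-0.7 -0.1 -0.2] w 0.65 t 1.95
magazine 0.85 [ 543.1 -211.2   -0.6]
magazine 0.66 [ 495.8 -210.5   81.1]
mouth 0.98 [ 543.3 -211.    82.9]
mouth 0.35 [ 402.5 -439.1    4.3]
load_point 0.76 [ 496.1 -209.3   79.9]
lip_front 0.57 [ 540.  -214.    79.4]
cheek_front 0.82 [ 541.2 -214.6   74.1]Traceback (most recent call last):
  File "<stdin>", line 5, in <module>
ValueError: it knows: cheek_front, chisel, glue, lip_front, load_point, magazine, mallet, mouth, plane, small, square, tenon, tenon_a_mid, tenon_b_mid, tray
```

View pics/w1.png

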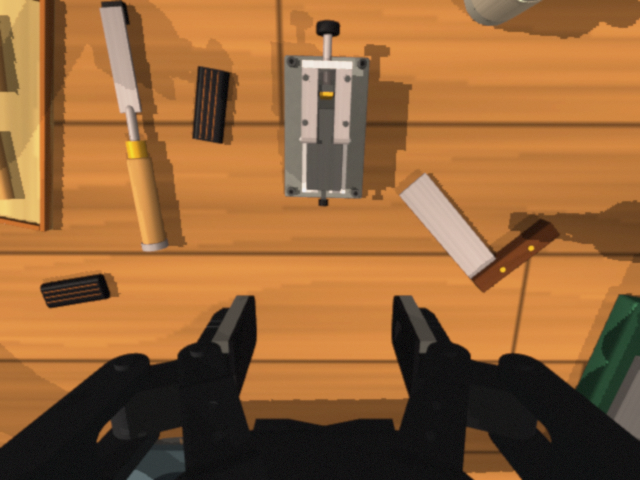

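The wrist view shows the magazine around px (326,125), with its lips at (310,105) and (343,105) and the yellow flap at (327,94). Its axis is nearly vertical in the picture.

```bash
cat > mag.py <<'E'
from h import *
def mag(f):
    z=np.load(f); P=z["P"]; d=z["d"]
    R=(d>0)&(abs(P[...,1]+211)<60)&(P[...,0]>440)&(P[...,0]<650)
    print("maxz",P[R][:,2].max())
    for lo,hi in [(5,14),(57,65),(73,79.5),(81,85),(85,90)]:
        m=R&(P[...,2]>lo)&(P[...,2]<hi); m=cv2.morphologyEx(m.astype(np.uint8),cv2.MORPH_OPEN,np.ones((2,2)))>0
        Q=P[m]
        if len(Q)>20: print(lo,hi,len(Q),[np.round(a,1) for a in cv2.minAreaRect(Q[:,:2].astype(np.float32))],np.percentile(Q,[1,50,99],axis=0).round(1).tolist())
E
python3 - <<'E'
from mag import *
mag("w1.npz")
z=np.load("w1.npz");save("w1c.png",cv2.resize(z["p"][10:220,260:400],None,fx=2.8,fy=2.8,interpolation=cv2.INTER_CUBIC))
E
```

```text
maxz 397.48228877690633
5 14 5108 [array([ 543.4, -214.1]), array([ 91. , 152.1]), np.float64(88.7)] [[468.7, -259.5, -0.5], [550.6, -210.8, 10.1], [617.8, -169.0, 84.6]]
57 65 520 [array([ 558.4, -217.1]), array([ 48.6, 167.7]), np.float64(86.7)] [[475.2, -237.9, -0.5], [509.2, -212.3, 61.0], [640.2, -190.6, 79.9]]
73 79.5 380 [array([ 544.8, -209. ]), array([174.7,  33.2]), np.float64(6.0)] [[458.9, -227.6, 0.3], [516.4, -213.4, 79.1], [632.3, -196.7, 81.9]]
81 85 2448 [array([ 572.4, -216.5]), array([49. , 80.6]), np.float64(88.4)] [[535.0, -240.7, 9.6], [570.6, -212.3, 83.2], [601.7, -191.7, 85.8]]
```

View pics/w1c.png

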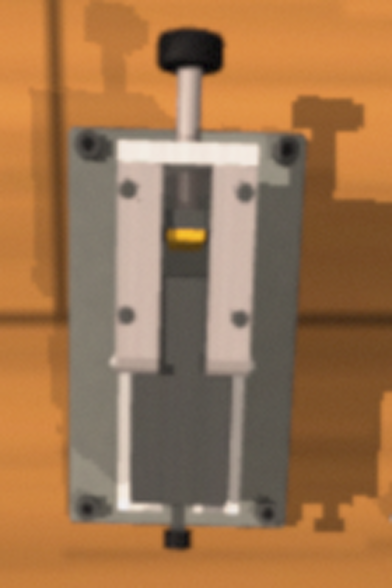

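```bash
python3 - <<'E'
from h import *
z=np.load("w1.npz"); P=z["P"]; d=z["d"]; g=z["p"].astype(float).mean(2)
for r in range(72,140,6):
    m=(P[r,:,2]>80.5)&(P[r,:,2]<88)&(d[r]>0)&(abs(np.arange(640)-327)<40); c=np.nonzero(m)[0]
    y=P[r,c,1]; j=np.argmax(np.diff(c)); print("lip",r,P[r,c,0].mean().round(1),y.max().round(1),y.min().round(1),"gap",y[j].round(1),y[j+1].round(1),np.diff(c)[j], "mid",(.5*(y[j]+y[j+1])).round(1), (.5*(y.max()+y.min())).round(1))
for r in range(72,190,12):
    m=(P[r,:,2]>7.5)&(P[r,:,2]<13)&(d[r]>0)&(abs(np.arange(640)-327)<60); c=np.nonzero(m)[0]; y=P[r,c,1]; print("foot",r,P[r,c,0].mean().round(1),y.max().round(1),y.min().round(1),(.5*(y.max()+y.min())).round(1))
for c in (290,362,295,357):
    m=(P[:,c,2]>7.5)&(P[:,c,2]<13)&(d[:,c]>0); x=P[m,c,0]; x=x[(x>440)&(x<650)]; print(c,x.min(),x.max(),x.mean())
for c in (305,310,315,340,345,350):
    m=(P[:,c,2]>80.5)&(P[:,c,2]<88)&(d[:,c]>0); x=P[m,c,0]; x=x[(x>440)&(x<650)]; print("lip",c,x.min(),x.max())
E
```

```text
lip 72 593.7 -192.1 -235.2 gap -205.3 -222.1 19 mid -213.7 -213.6
lip 78 588.7 -192.0 -234.4 gap -205.3 -222.1 19 mid -213.7 -213.2
lip 84 583.9 -191.9 -234.7 gap -205.3 -221.3 18 mid -213.3 -213.3
lip 90 578.9 -191.8 -234.7 gap -204.4 -221.4 19 mid -212.9 -213.3
lip 96 573.9 -191.8 -235.0 gap -204.4 -221.5 19 mid -212.9 -213.4
lip 102 568.8 -191.8 -234.1 gap -204.4 -221.5 19 mid -212.9 -213.0
lip 108 563.7 -191.8 -234.2 gap -204.4 -221.6 19 mid -213.0 -213.0
lip 114 558.6 -190.7 -234.3 gap -204.4 -220.7 18 mid -212.6 -212.5
lip 120 553.4 -190.7 -234.5 gap -204.4 -220.8 18 mid -212.6 -212.6
lip 126 548.2 -190.7 -233.7 gap -204.4 -220.9 18 mid -212.6 -212.2
lip 132 542.9 -190.6 -233.8 gap -204.4 -221.0 18 mid -212.7 -212.2
lip 138 537.6 -190.5 -235.1 gap -209.9 -216.4 7 mid -213.2 -212.8
foot 72 604.1 -169.1 -258.5 -213.8
foot 84 592.2 -168.8 -257.8 -213.3
foot 96 580.2 -168.4 -257.1 -212.8
foot 108 568.0 -168.1 -257.6 -212.9
foot 120 555.6 -167.7 -256.9 -212.3
foot 132 543.0 -167.5 -256.3 -211.9
foot 144 530.1 -168.3 -255.7 -212.0
foot 156 517.0 -168.1 -256.2 -212.2
foot 168 503.7 -167.7 -255.3 -211.5
foot 180 490.1 -167.3 -256.0 -211.7
290 471.36699432945096 620.1400010707353 547.6422625852905
362 487.7404026193529 619.0344259564623 549.8240185986039
295 471.1971347302303 620.1948233574876 546.4016802863283
357 470.6583676250955 618.8259210549955 550.1037863903272
lip 305 533.9250468492173 602.9437426405425
lip 310 501.56010720409205 603.1437420891488
lip 315 490.1274241719503 603.2013947214344
lip 340 509.1902299690465 602.6898070983395
lip 345 533.2298230989935 602.5337934410243
lip 350 535.8863934921475 601.7052177152841
```

apply_moves(
  deltas=[
    {"gripper": 0.35,"offset": [0.05,-4.17,1.55],"yaw": 0},
    {"gripper": 0.35,"offset": [0.05,-4.17,1.55],"yaw": 0},
    {"gripper": 0.35,"offset": [0.05,-4.17,1.55],"yaw": 0},
    {"gripper": 0.35,"offset": [0.05,-4.17,1.55],"yaw": 0},
    {"gripper": 0.35,"offset": [0.05,-4.17,1.55],"yaw": 0},
    {"gripper": 0.35,"offset": [0.05,-4.17,1.55],"yaw": 0},
    {"gripper": 0.35,"offset": [0.05,-4.17,1.55],"yaw": 0},
    {"gripper": 0.35,"offset": [0.05,-4.17,1.55],"yaw": 0},
    {"gripper": 0.35,"offset": [0.05,-4.17,1.55],"yaw": 0},
    {"gripper": 0.35,"offset": [0,0,0],"yaw": 0},
    {"gripper": 0.35,"offset": [0,0,0],"yaw": 0},
  ],
)

```text
clock: 3.35
ee_pos: [474.0, 165.4, 159.7]
tool_rot: [3.141, 0.002, -0.002]
contact_force: [1.0, -0.3, 0.0]
width: 0.652
grasp_force: 0.0
```

```bash
cat > tray.py <<'E'
from h import *
def look(f):
    cm=camera_model("wrist"); p,d=camera("wrist"); P=cloud(cm,d); save(f+".png",p); np.savez(f+".npz",p=p,d=d,P=P)
    for n in ["tenon_a"]:
        for r in finder.masks_of("wrist",n)[:6]:
            m=r["mask"]&(d>0); v,u=np.nonzero(m); Q=P[m]; Q=Q[abs(Q[:,2]-np.median(Q[:,2]))<4]
            if len(Q)<50: continue
            (cx,cy),s,a=cv2.minAreaRect(Q[:,:2].astype(np.float32)); C=np.cov(Q[:,:2].T); e=np.linalg.eigh(C)[1][:,1]; e*=np.sign(e[0])
            print(round(r["confidence"],2),u.mean().round(),v.mean().round(),np.round(p[m].mean(0)),np.round([cx,cy,*s,a],1),"z",np.round(np.percentile(Q[:,2],[5,50,95]),1),"mean",Q.mean(0).round(1),"ang",np.degrees(np.arctan2(e[1],e[0])).round(1))
E
python3 - <<'E'
from tray import *
plan(474.5,166,160,0); look("t1")
E
```

```text
pos [474.  165.4 159.7] ang 0.07 tilt [-0.001 -0.001 -1.   ] delta cm [ 0.05 -0.06 -0.03] yaw 0.0013 F [ 1.  -0.3  0. ] w 0.652 t 3.35
0.85 353.0 38.0 [210. 146.  77.] [608.7 143.2  33.2  47.7  84.4] z [17.4 20.  21.3] mean [608.2 143.2  19.8] ang -9.1
0.85 373.0 361.0 [44. 31. 24.] [348.4 117.   33.3  42.5  11.2] z [11.1 13.7 15. ] mean [349.9 118.   13.5] ang -86.3
0.74 322.0 185.0 [214. 149.  78.] [506.  163.7  33.1  75.   89.2] z [17.3 19.9 21.2] mean [507.7 164.1  19.7] ang -0.7
0.74 228.0 349.0 [ 22. 118. 100.] [357.1 256.3  33.1  75.4   2.9] z [ 9.4 13.1 14.6] mean [361.3 249.6  12.6] ang 79.4
0.66 632.0 129.0 [38. 30. 24.] [552.1 -67.6  39.6  13.9  11.9] z [ 6.6 10.5 13.8] mean [549.  -67.7  10.4] ang -3.7
```

View pics/t1.png

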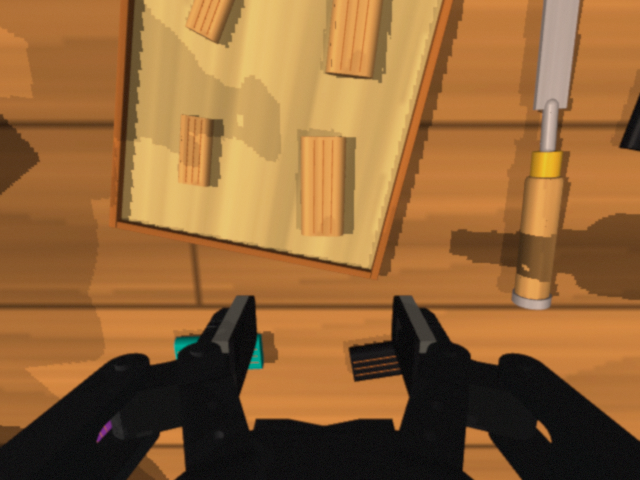

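The tenon to take is at px (322,185) and has clear room for the fingers, with the rim on its right at about px 383. The small one at (195,150) stays clear.

apply_moves(
  deltas=[
    {"gripper": 0.48,"offset": [0.25,0.13,0],"yaw": 0.015},
    {"gripper": 0.48,"offset": [0,0,3.5],"yaw": 0},
    {"gripper": 0.48,"offset": [0,0,3.5],"yaw": 0},
    {"gripper": 0.48,"offset": [0,0,3.5],"yaw": 0},
    {"gripper": 0.48,"offset": [0,0,2.7],"yaw": 0},
    {"gripper": 0.48,"offset": [0,0,1.2],"yaw": 0},
    {"gripper": 0.48,"offset": [0,0,0.8],"yaw": 0},
    {"gripper": 0.48,"offset": [0,0,0],"yaw": 0},
    {"gripper": 0.48,"offset": [0,0,0],"yaw": 0},
  ],
  force=80,
)

```text
clock: 4.35
ee_pos: [477.9, 163.9, 9.3]
tool_rot: [-3.141, 0.025, -0.003]
contact_force: [0.0, 0.5, 0.1]
width: 0.52
grasp_force: 0.0
```

apply_moves(
  deltas=[
    {"gripper": 1.0,"offset": [0,0,0],"yaw": 0},
    {"gripper": 1.0,"offset": [0,0,0],"yaw": 0},
    {"gripper": 1.0,"offset": [0,0,0],"yaw": 0},
    {"gripper": 1.0,"offset": [0,0,0],"yaw": 0},
  ],
  force=80,
)

```text
clock: 4.75
ee_pos: [478.0, 164.2, 10.1]
tool_rot: [-3.141, 0.023, -0.005]
contact_force: [-2.0, -1.1, 7.0]
width: 0.361
grasp_force: 78.5
```

Opening is 30.7 mm, less than the 34 mm I expected, and there's a 7 N upward force. I'll look before lifting.

```bash
python3 - <<'E'
from tray import *
plan(477,164,8,-0.8); look("t2")
z=np.load("t2.npz");P=z["P"];d=z["d"]
for r in range(330,420,8):
    print(r,[tuple(P[r,c].round(0)) if d[r,c]>0 else None for c in (215,225,235,245,255,325,395,405,415)])
save("t2c.png",cv2.resize(z["p"][180:440,160:500],None,fx=2.3,fy=2.3))
E
```

```text
pos [478.  164.2  10.1] ang -0.85 tilt [ 0.003  0.    -1.   ] delta cm [-0.11  0.02  0.21] yaw -0.0008 F [-2.  -1.1  7. ] w 0.361 t 4.75
0.83 373.0 14.0 [159. 110.  58.] [587.1 145.3  33.6   7.7  89.4] z [16.1 19.7 21.2] mean [587.  144.6  19.3] ang 86.6
0.7 321.0 244.0 [177. 122.  64.] [506.1 162.6  75.5  33.    1. ] z [17.7 19.9 21. ] mean [509.6 162.5  19.7] ang 1.0
330 [(np.float64(467.0), np.float64(210.0), np.float64(5.0)), (np.float64(468.0), np.float64(205.0), np.float64(7.0)), (np.float64(468.0), np.float64(201.0), np.float64(7.0)), (np.float64(486.0), np.float64(189.0), np.float64(39.0)), (np.float64(485.0), np.float64(186.0), np.float64(37.0)), (np.float64(475.0), np.float64(161.0), np.float64(21.0)), (np.float64(485.0), np.float64(137.0), np.float64(38.0)), (np.float64(485.0), np.float64(134.0), np.float64(38.0)), (np.float64(467.0), np.float64(122.0), np.float64(7.0))]
338 [(np.float64(464.0), np.float64(210.0), np.float64(6.0)), (np.float64(464.0), np.float64(206.0), np.float64(6.0)), (np.float64(491.0), np.float64(189.0), np.float64(52.0)), (np.float64(492.0), np.float
[... 4829 characters left out ...]
 (np.float64(495.0), np.float64(147.0), np.float64(88.0)), (np.float64(495.0), np.float64(145.0), np.float64(88.0)), (np.float64(495.0), np.float64(143.0), np.float64(89.0))]
418 [(np.float64(495.0), np.float64(184.0), np.float64(91.0)), (np.float64(495.0), np.float64(182.0), np.float64(91.0)), (np.float64(496.0), np.float64(180.0), np.float64(91.0)), (np.float64(495.0), np.float64(178.0), np.float64(90.0)), (np.float64(495.0), np.float64(176.0), np.float64(90.0)), (np.float64(415.0), np.float64(162.0), np.float64(0.0)), (np.float64(495.0), np.float64(147.0), np.float64(91.0)), (np.float64(496.0), np.float64(146.0), np.float64(92.0)), (np.float64(494.0), np.float64(143.0), np.float64(90.0))]
```

View pics/t2c.png

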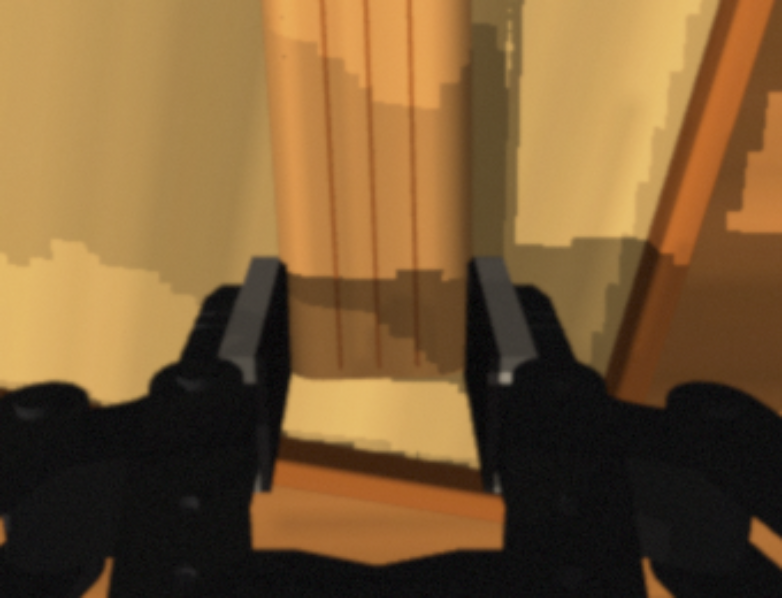

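```bash
python3 - <<'E'
from h import *
z=np.load("t2.npz");P=z["P"]
for r in range(284,346,5):
    print(r,[tuple(int(v) for v in P[r,c]) for c in range(262,292,4)])
E
```

```text
284 [(489, 187, 6), (488, 186, 4), (489, 184, 6), (488, 182, 5), (489, 181, 6), (493, 178, 16), (494, 176, 18), (494, 174, 18)]
289 [(486, 188, 5), (487, 186, 6), (486, 184, 5), (486, 183, 5), (486, 181, 6), (491, 178, 15), (491, 176, 17), (492, 174, 19)]
294 [(485, 187, 7), (484, 186, 4), (489, 182, 17), (489, 181, 17), (488, 179, 15), (489, 178, 17), (489, 176, 18), (490, 174, 20)]
299 [(482, 188, 7), (482, 186, 6), (489, 182, 22), (489, 180, 21), (489, 179, 22), (489, 177, 21), (488, 176, 18), (488, 174, 19)]
304 [(486, 186, 18), (489, 183, 26), (489, 181, 26), (489, 180, 26), (489, 178, 26), (489, 177, 26), (485, 176, 17), (486, 174, 19)]
309 [(485, 185, 22), (489, 182, 30), (490, 180, 31), (489, 179, 30), (489, 178, 30), (488, 177, 27), (483, 176, 18), (484, 175, 19)]
314 [(489, 183, 34), (489, 182, 33), (489, 180, 34), (489, 179, 33), (489, 177, 34), (486, 177, 28), (481, 176, 18), (481, 175, 19)]
319 [(489, 182, 37), (489, 181, 37), (489, 180, 37), (489, 178, 37), (489, 177, 38), (484, 177, 27), (479, 176, 18), (480, 175, 19)]
324 [(489, 182, 41), (489, 180, 41), (489, 179, 40), (489, 178, 41), (488, 177, 39), (482, 177, 28), (476, 177, 17), (477, 175, 18)]
329 [(489, 181, 44), (489, 180, 44), (489, 179, 45), (489, 177, 45), (487, 177, 41), (481, 177, 30), (474, 177, 17), (475, 175, 19)]
334 [(489, 181, 48), (489, 179, 48), (489, 178, 47), (489, 177, 48), (485, 177, 40), (479, 177, 29), (472, 177, 18), (473, 175, 19)]
339 [(490, 180, 51), (488, 180, 48), (488, 178, 48), (488, 177, 48), (484, 177, 41), (477, 177, 30), (470, 177, 17), (470, 175, 18)]
344 [(490, 180, 55), (486, 180, 48), (485, 178, 47), (486, 177, 48), (482, 177, 42), (475, 177, 31), (467, 177, 17), (460, 177, 6)]
```

The pads end at z≈15, about 5 mm behind the TCP. That puts them on the tenon's upper rounding, so I'll reopen, go 6 mm lower and regrip.

apply_moves(
  deltas=[
    {"gripper": 0.48,"offset": [0,0,0],"yaw": 0},
    {"gripper": 0.48,"offset": [0,0,0],"yaw": 0},
    {"gripper": 0.48,"offset": [0,0,0.3],"yaw": 0},
    {"gripper": 0.48,"offset": [0,0,0.3],"yaw": 0},
    {"gripper": 0.48,"offset": [0,0,0],"yaw": 0},
  ],
)

```text
clock: 5.35
ee_pos: [477.2, 164.1, 3.8]
tool_rot: [-3.141, 0.024, -0.001]
contact_force: [-5.3, -0.7, 20.5]
width: 0.52
grasp_force: 10.2
```

apply_moves(
  deltas=[
    {"gripper": 1.0,"offset": [0,0,0],"yaw": 0},
    {"gripper": 1.0,"offset": [0,0,0],"yaw": 0},
    {"gripper": 1.0,"offset": [0,0,0],"yaw": 0},
    {"gripper": 1.0,"offset": [0,0,0],"yaw": 0},
  ],
  force=80,
)

```text
clock: 5.75
ee_pos: [478.9, 164.3, 5.5]
tool_rot: [-3.141, 0.023, -0.008]
contact_force: [-5.9, -0.9, 31.8]
width: 0.364
grasp_force: 81.9
```

The tips now rest on the tray floor. I'll open and rise about 3 mm.

apply_moves(
  deltas=[
    {"gripper": 0.48,"offset": [0,0,-0.15],"yaw": 0},
    {"gripper": 0.48,"offset": [0,0,-0.15],"yaw": 0},
    {"gripper": 0.48,"offset": [0,0,0],"yaw": 0},
    {"gripper": 0.48,"offset": [0,0,0],"yaw": 0},
  ],
)

```text
clock: 6.15
ee_pos: [476.5, 164.0, 4.7]
tool_rot: [3.141, -0.024, -0.002]
contact_force: [-1.0, -0.4, 0.5]
width: 0.52
grasp_force: 0.0
```

```bash
python3 - <<'E'
from tray import *
plan(477,164,8,-0.8); look("t3")
z=np.load("t3.npz");P=z["P"]
for r in range(280,325,4):
    print(r,[tuple(int(v) for v in P[r,c]) for c in range(248,292,4)])
E
```

```text
pos [476.5 164.    4.7] ang -0.87 tilt [-0.001 -0.    -1.   ] delta cm [ 0.05 -0.   -0.33] yaw -0.0013 F [-1.  -0.4  0.5] w 0.52 t 6.15
0.76 375.0 9.0 [123.  85.  45.] [585.6 145.4  34.1   4.9  88.7] z [13.2 18.1 20.4] mean [585.3 143.9  17.5] ang 86.0
0.64 320.0 244.0 [177. 122.  64.] [506.2 162.7  75.8  33.1   1.4] z [17.5 19.9 21. ] mean [509.6 162.7  19.7] ang 1.5
280 [(491, 192, 6), (491, 190, 5), (491, 188, 6), (491, 187, 6), (491, 185, 5), (491, 184, 6), (491, 182, 6), (491, 180, 5), (496, 177, 17), (497, 176, 19), (497, 174, 20)]
284 [(489, 192, 4), (490, 190, 6), (490, 189, 6), (489, 187, 5), (489, 185, 5), (489, 184, 5), (490, 182, 6), (489, 181, 5), (494, 177, 17), (495, 176, 19), (494, 174, 18)]
288 [(488, 192, 6), (488, 190, 7), (488, 189, 5), (488, 187, 6), (488, 185, 6), (488, 184, 5), (487, 182, 5), (488, 180, 6), (492, 177, 17), (493, 176, 18), (494, 174, 19)]
292 [(486, 192, 5), (486, 190, 6), (486, 189, 6), (486, 187, 6), (487, 185, 7), (486, 184, 5), (486, 182, 5), (486, 181, 6), (491, 178, 16), (491, 176, 17), (492, 174, 19)]
296 [(484, 192, 5), (488, 189, 14), (
[... 691 characters left out ...]
8, 27), (488, 187, 27), (488, 185, 27), (488, 184, 27), (484, 183, 20), (480, 184, 11), (477, 183, 6), (477, 181, 6), (482, 178, 16), (483, 176, 17), (483, 175, 19)]
316 [(488, 187, 30), (488, 186, 31), (487, 185, 29), (487, 183, 29), (483, 183, 21), (478, 184, 11), (475, 183, 5), (475, 181, 5), (479, 178, 14), (481, 176, 17), (482, 175, 18)]
320 [(487, 187, 32), (488, 185, 33), (487, 184, 32), (486, 183, 29), (481, 183, 21), (477, 183, 12), (473, 183, 5), (473, 181, 4), (473, 180, 5), (479, 176, 17), (481, 175, 20)]
324 [(488, 186, 36), (487, 185, 34), (488, 183, 36), (484, 183, 29), (480, 183, 21), (476, 183, 14), (471, 183, 5), (472, 181, 6), (472, 180, 6), (478, 176, 18), (479, 175, 20)]
```

apply_moves(
  deltas=[
    {"gripper": 0.48,"offset": [0,0,-0.25],"yaw": 0},
    {"gripper": 0.48,"offset": [0,0,0],"yaw": 0},
    {"gripper": 0.48,"offset": [0,0,0],"yaw": 0},
  ],
)

```text
clock: 6.55
ee_pos: [476.9, 164.0, 7.8]
tool_rot: [-3.141, 0.024, -0.0]
contact_force: [0.2, 0.6, -0.9]
width: 0.518
grasp_force: 0.0
```

apply_moves(
  deltas=[
    {"gripper": 1.0,"offset": [0,0,0],"yaw": 0},
    {"gripper": 1.0,"offset": [0,0,0],"yaw": 0},
    {"gripper": 1.0,"offset": [0,0,0],"yaw": 0},
    {"gripper": 1.0,"offset": [0,0,0],"yaw": 0},
  ],
  force=80,
)

```text
clock: 6.95
ee_pos: [476.9, 164.1, 8.3]
tool_rot: [-3.141, 0.024, -0.001]
contact_force: [-1.6, -0.3, 6.9]
width: 0.362
grasp_force: 78.5
```

apply_moves(
  deltas=[
    {"gripper": 0.48,"offset": [0,0,0],"yaw": 0},
    {"gripper": 0.48,"offset": [0,0,0],"yaw": 0},
    {"gripper": 0.48,"offset": [0,0,0.2],"yaw": 0},
    {"gripper": 0.48,"offset": [0,0,0],"yaw": 0},
    {"gripper": 0.48,"offset": [0,0,0],"yaw": 0},
  ],
)

```text
clock: 7.45
ee_pos: [476.7, 164.0, 5.5]
tool_rot: [3.141, -0.024, -0.001]
contact_force: [-0.2, -0.8, 0.2]
width: 0.522
grasp_force: 0.0
```

apply_moves(
  deltas=[
    {"gripper": 1.0,"offset": [0,0,0],"yaw": 0},
    {"gripper": 1.0,"offset": [0,0,0],"yaw": 0},
    {"gripper": 1.0,"offset": [0,0,0],"yaw": 0},
    {"gripper": 1.0,"offset": [0,0,0],"yaw": 0},
  ],
  force=80,
)

```text
clock: 7.85
ee_pos: [476.8, 164.1, 6.2]
tool_rot: [-3.141, 0.024, -0.0]
contact_force: [-1.6, -0.3, 5.6]
width: 0.359
grasp_force: 78.6
```

apply_moves(
  deltas=[
    {"gripper": 1.0,"offset": [0,0,-3],"yaw": 0},
    {"gripper": 1.0,"offset": [0,0,-4.7],"yaw": 0},
    {"gripper": 1.0,"offset": [0,0,-4.7],"yaw": 0},
    {"gripper": 1.0,"offset": [-0.07,4.15,0.28],"yaw": 0},
    {"gripper": 1.0,"offset": [-0.07,4.15,0.28],"yaw": 0},
    {"gripper": 1.0,"offset": [-0.07,4.15,0.28],"yaw": 0},
    {"gripper": 1.0,"offset": [-0.07,4.15,0.28],"yaw": 0},
    {"gripper": 1.0,"offset": [-0.07,4.15,0.28],"yaw": 0},
    {"gripper": 1.0,"offset": [-0.07,4.15,0.28],"yaw": 0},
    {"gripper": 1.0,"offset": [-0.07,4.15,0.28],"yaw": 0},
    {"gripper": 1.0,"offset": [-0.07,4.15,0.28],"yaw": 0},
    {"gripper": 1.0,"offset": [-0.07,4.15,0.28],"yaw": 0},
  ],
)

```text
clock: 9.05
ee_pos: [464.5, -211.0, 104.4]
tool_rot: [-3.141, 0.024, -0.0]
contact_force: [0.7, 1.6, -0.3]
width: 0.362
grasp_force: 79.2
```

apply_moves(
  deltas=[
    {"gripper": 1.0,"offset": [0,0,0],"yaw": 0},
    {"gripper": 1.0,"offset": [0,0,0],"yaw": 0},
  ],
)

```text
clock: 9.25
ee_pos: [464.4, -210.0, 104.2]
tool_rot: [-3.141, 0.028, 0.001]
contact_force: [0.4, 0.7, -0.3]
width: 0.361
grasp_force: 79.2
```

```bash
cat > rel.py <<'E'
from h import *
def rel(f):
    plan(464.5,-209.5,100,-1.15)
    cm=camera_model("wrist"); p,d=camera("wrist"); P=cloud(cm,d); save(f+".png",p); np.savez(f+".npz",p=p,d=d,P=P)
    o=bot.get_obs()["ee_pos"]
    C=np.arange(640)
    for r in range(0,480,12):
        # tenon top: world z near TCP z+14, lips z 80.5-88 
        for nm,lo,hi,xl in [("lip",80.5,86,530),("ten",o[2]+10,o[2]+18,o[0]-15)]:
            m=(d[r]>0)&(P[r,:,2]>lo)&(P[r,:,2]<hi)&(abs(P[r,:,1]+211)<30)&(P[r,:,0]>xl)&(P[r,:,0]<610)
            if nm=="ten": m&=(P[r,:,0]<o[0]+75)
            c=np.nonzero(m)[0]
            if len(c)<8: continue
            y=P[r,c,1]; print(nm,r,"x",P[r,c,0].mean().round(1),"y",y.max().round(1),y.min().round(1),"mid",((y.max()+y.min())/2).round(2),"z",np.median(P[r,c,2]).round(1))
    t=(d>0)&(P[...,2]>o[2]+10)&(P[...,2]<o[2]+18)&(abs(P[...,1]-o[1])<12)&(P[...,0]<o[0]+85)&(P[...,0]>o[0]-20)
    print("tenon tail/nose x",P[t][:,0].max(),P[t][:,0].min())
    l=(d>0)&(P[...,2]>80.5)&(P[...,2]<86)&(abs(abs(P[...,1]+212)-14)<4)&(P[...,0]>520)
    print("lip front x",np.percentile(P[l][:,0],[0,.5,2]))
E
python3 -c "
from rel import *
rel('r1')"
```

```text
pos [ 464.4 -210.   104.2] ang -1.02 tilt [-0.001  0.001 -1.   ] delta cm [ 0.01 -0.05  0.42] yaw 0.0023 F [ 0.4  0.7 -0.3] w 0.361 t 9.25
lip 0 x 585.3 y -191.4 -234.6 mid -213.03 z 83.4
lip 12 x 581.3 y -191.3 -235.1 mid -213.19 z 83.2
lip 24 x 577.2 y -191.2 -234.7 mid -212.93 z 83.1
lip 36 x 573.0 y -190.9 -234.8 mid -212.88 z 83.2
lip 48 x 568.8 y -191.3 -234.5 mid -212.9 z 83.2
lip 60 x 564.5 y -190.8 -234.7 mid -212.71 z 83.2
lip 72 x 560.1 y -191.0 -234.2 mid -212.61 z 83.3
lip 84 x 555.6 y -190.7 -234.4 mid -212.53 z 83.1
lip 96 x 551.0 y -190.8 -234.0 mid -212.41 z 83.7
lip 108 x 546.4 y -190.5 -234.3 mid -212.43 z 83.2
lip 120 x 541.7 y -190.3 -234.0 mid -212.13 z 83.3
lip 132 x 536.9 y -188.9 -235.2 mid -212.03 z 83.5
ten 156 x 529.2 y -194.6 -226.8 mid -210.7 z 117.7
ten 168 x 525.2 y -195.2 -226.7 mid -210.95 z 117.7
ten 180 x 521.2 y -195.7 -227.2 mid -211.41 z 117.9
ten 192 x 517.0 y -195.0 -226.4 mid -210.72 z 117.8
ten 204 x 512.8 y -195.3 -226.9 mid -211.06 z 117.8
ten 216 x 508.6 y -195.7 -227.4 mid -211.57 z 117.9
ten 228 x 504.2 y -195.9 -227.0 mid -211.45 z 117.7
ten 240 x 499.7 y -195.2 -227.4 mid -211.31 z 117.8
ten 252 x 495.2 y -195.7 -227.5 mid -211.63 z 117.8
ten 264 x 490.6 y -195.9 -227.7 mid -211.78 z 117.8
ten 276 x 485.9 y -196.1 -227.6 mid -211.87 z 117.8
ten 288 x 481.1 y -196.2 -227.8 mid -212.0 z 117.8
ten 300 x 476.1 y -190.6 -234.0 mid -212.29 z 117.4
ten 312 x 471.4 y -183.4 -240.8 mid -212.11 z 118.1
ten 324 x 466.1 y -196.6 -227.6 mid -212.12 z 117.8
ten 336 x 461.0 y -196.7 -227.6 mid -212.13 z 117.9
tenon tail/nose x 531.9100317068702 455.8978816789097
lip front x [530.59159148 532.64499764 533.5816203 ]
```

View pics/r1.png

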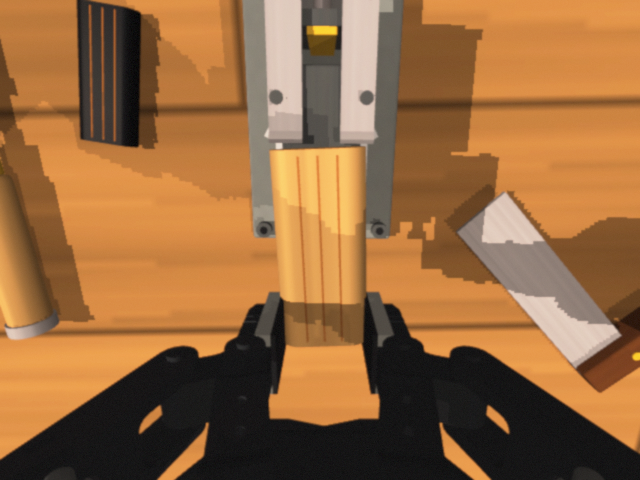

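View r1: the held tenon is at px (272–365, 148–345) and the lips start at row 140. The tenon is turned about 2.5° relative to the lips and sits about 1.7 mm to the right of their line. I'll correct both, then go down close to first touch.

apply_moves(
  deltas=[
    {"gripper": 1.0,"offset": [-0.1,-0.17,0],"yaw": 0.043},
    {"gripper": 1.0,"offset": [0,0,0.9],"yaw": 0},
    {"gripper": 1.0,"offset": [0,0,0.9],"yaw": 0},
    {"gripper": 1.0,"offset": [0,0,0],"yaw": 0},
    {"gripper": 1.0,"offset": [0,0,0],"yaw": 0},
  ],
)

```text
clock: 9.8
ee_pos: [463.6, -206.9, 85.9]
tool_rot: [-3.14, 0.089, 0.002]
contact_force: [0.6, -0.1, 0.8]
width: 0.361
grasp_force: 79.3
```

```bash
python3 -c "
from rel import *
rel('r2')"
```

```text
pos [ 463.6 -206.9   85.9] ang -3.26 tilt [-0.001  0.001 -1.   ] delta cm [ 0.1   0.25 -1.41] yaw -0.0369 F [ 0.6 -0.1  0.8] w 0.361 t 9.8
lip 0 x 579.2 y -191.1 -234.9 mid -212.96 z 83.3
lip 12 x 575.6 y -191.2 -234.5 mid -212.83 z 83.2
lip 24 x 571.9 y -191.0 -234.6 mid -212.78 z 83.2
lip 36 x 568.2 y -191.0 -234.3 mid -212.64 z 83.1
lip 48 x 564.4 y -190.9 -234.3 mid -212.62 z 83.2
lip 60 x 560.6 y -190.9 -234.3 mid -212.6 z 82.9
lip 72 x 556.7 y -190.8 -234.3 mid -212.56 z 83.0
lip 84 x 552.7 y -190.9 -234.2 mid -212.52 z 83.3
lip 96 x 548.7 y -190.7 -234.3 mid -212.49 z 83.3
lip 108 x 544.6 y -190.1 -234.2 mid -212.16 z 83.1
lip 120 x 540.4 y -190.0 -233.6 mid -211.84 z 83.3
lip 132 x 536.2 y -189.1 -233.7 mid -211.42 z 83.9
lip 144 x 531.7 y -190.1 -226.7 mid -208.39 z 80.9
ten 156 x 528.5 y -194.6 -226.2 mid -210.38 z 99.4
ten 168 x 524.5 y -194.5 -226.4 mid -210.48 z 99.5
ten 180 x 520.4 y -195.1 -225.9 mid -210.49 z 99.6
ten 192 x 516.3 y -194.1 -225.9 mid -209.99 z 99.6
ten 204 x 512.1 y -194.5 -226.1 mid -210.31 z 99.7
ten 216 x 507.8 y -194.0 -225.6 mid -209.81 z 99.6
ten 228 x 503.4 y -194.1 -225.9 mid -209.97 z 99.5
ten 240 x 499.0 y -193.9 -225.8 mid -209.83 z 99.6
ten 252 x 494.5 y -194.0 -226.1 mid -210.05 z 99.6
ten 264 x 489.9 y -194.0 -225.2 mid -209.59 z 99.6
ten 276 x 485.2 y -193.7 -225.0 mid -209.38 z 99.6
ten 288 x 480.4 y -193.8 -225.7 mid -209.75 z 99.5
ten 300 x 475.3 y -188.0 -231.5 mid -209.78 z 99.3
ten 312 x 470.7 y -181.2 -238.0 mid -209.59 z 99.8
ten 324 x 465.4 y -193.8 -224.7 mid -209.26 z 99.6
ten 336 x 460.3 y -193.6 -224.3 mid -208.96 z 99.6
tenon tail/nose x 531.182860161733 455.36734395803217
lip front x [530.59854913 532.50721461 533.48177099]
```

apply_moves(
  deltas=[
    {"gripper": 1.0,"offset": [0,0.11,0.3],"yaw": 0},
    {"gripper": 1.0,"offset": [0,0,0.3],"yaw": 0},
    {"gripper": 1.0,"offset": [0,0,0.3],"yaw": 0},
    {"gripper": 1.0,"offset": [0,0,0.3],"yaw": 0},
    {"gripper": 1.0,"offset": [0,0,0.3],"yaw": 0},
    {"gripper": 1.0,"offset": [0,0,0.3],"yaw": 0},
    {"gripper": 1.0,"offset": [0,0,0.3],"yaw": 0},
    {"gripper": 1.0,"offset": [0,0,0.1],"yaw": 0},
    {"gripper": 1.0,"offset": [0,0,0],"yaw": 0},
    {"gripper": 1.0,"offset": [0,0,0],"yaw": 0},
  ],
)

```text
clock: 10.85
ee_pos: [463.9, -209.0, 64.6]
tool_rot: [3.14, -0.091, 0.001]
contact_force: [-1.9, -0.2, 4.6]
width: 0.364
grasp_force: 79.8
```

```bash
python3 -c "
from rel import *
rel('r3')"
```

```text
pos [ 463.9 -209.    64.6] ang -3.34 tilt [ 0. -0. -1.] delta cm [ 0.06  0.05 -3.54] yaw -0.0381 F [-1.9 -0.2  4.6] w 0.364 t 10.85
lip 0 x 573.3 y -190.8 -234.9 mid -212.86 z 83.2
lip 12 x 570.2 y -190.9 -234.6 mid -212.75 z 83.0
lip 24 x 567.1 y -190.7 -234.7 mid -212.68 z 83.1
lip 36 x 563.9 y -190.6 -234.4 mid -212.5 z 83.2
lip 48 x 560.7 y -190.7 -234.2 mid -212.47 z 83.2
lip 60 x 557.4 y -191.0 -234.3 mid -212.64 z 83.2
lip 72 x 554.1 y -190.7 -234.3 mid -212.47 z 83.2
lip 84 x 550.6 y -190.5 -234.2 mid -212.34 z 83.4
lip 96 x 547.2 y -190.5 -234.0 mid -212.23 z 83.2
lip 108 x 543.7 y -190.2 -234.1 mid -212.19 z 83.2
lip 120 x 540.2 y -190.4 -233.9 mid -212.16 z 83.2
lip 132 x 536.5 y -189.9 -236.0 mid -212.98 z 83.7
ten 132 x 536.4 y -188.9 -236.0 mid -212.45 z 80.6
lip 144 x 533.5 y -190.1 -221.8 mid -205.95 z 84.1
ten 156 x 528.8 y -196.0 -229.0 mid -212.47 z 79.6
ten 168 x 524.8 y -196.4 -228.8 mid -212.6 z 79.3
ten 180 x 520.8 y -195.8 -228.8 mid -212.28 z 79.4
ten 192 x 516.7 y -195.8 -228.6 mid -212.21 z 79.2
ten 204 x 512.5 y -195.9 -228.6 mid -212.25 z 79.0
ten 216 x 508.2 y -195.8 -228.0 mid -211.9 z 78.9
ten 228 x 503.9 y -195.6 -228.4 mid -212.01 z 79.1
ten 240 x 499.5 y -195.6 -227.4 mid -211.5 z 79.0
ten 252 x 494.9 y -195.5 -228.2 mid -211.83 z 78.8
ten 264 x 490.3 y -195.5 -228.1 mid -211.8 z 78.8
ten 276 x 485.6 y -195.4 -227.9 mid -211.64 z 78.8
ten 288 x 480.7 y -195.4 -226.9 mid -211.12 z 78.6
ten 300 x 475.7 y -189.8 -233.5 mid -211.64 z 78.1
ten 312 x 471.0 y -182.7 -240.2 mid -211.47 z 78.7
ten 324 x 465.8 y -195.8 -226.7 mid -211.24 z 78.3
ten 336 x 460.5 y -195.4 -226.3 mid -210.86 z 78.2
tenon tail/nose x 548.8933571334982 455.46476611132005
lip front x [520.03721276 532.47315031 533.42557299]
```

apply_moves(
  deltas=[
    {"gripper": 1.0,"offset": [0,-0.06,0.15],"yaw": 0},
    {"gripper": 1.0,"offset": [0,0,0],"yaw": 0},
    {"gripper": 1.0,"offset": [0.2,-0.007,0],"yaw": 0},
    {"gripper": 1.0,"offset": [0.2,-0.007,0],"yaw": 0},
    {"gripper": 1.0,"offset": [0.2,-0.007,0],"yaw": 0},
    {"gripper": 1.0,"offset": [0.2,-0.007,0],"yaw": 0},
    {"gripper": 1.0,"offset": [0.2,-0.007,0],"yaw": 0},
    {"gripper": 1.0,"offset": [0,0,0],"yaw": 0},
  ],
)

```text
clock: 11.7
ee_pos: [473.2, -208.1, 62.8]
tool_rot: [-3.14, 0.091, 0.002]
contact_force: [-3.2, -0.1, 5.3]
width: 0.359
grasp_force: 79.5
```

apply_moves(
  deltas=[
    {"gripper": 1.0,"offset": [0.2,-0.007,0],"yaw": 0},
    {"gripper": 1.0,"offset": [0.2,-0.007,0],"yaw": 0},
    {"gripper": 1.0,"offset": [0.2,-0.007,0],"yaw": 0},
    {"gripper": 1.0,"offset": [0.2,-0.007,0],"yaw": 0},
    {"gripper": 1.0,"offset": [0.2,-0.007,0],"yaw": 0},
    {"gripper": 1.0,"offset": [0,0,0],"yaw": 0},
  ],
)

```text
clock: 12.3
ee_pos: [483.2, -208.3, 62.8]
tool_rot: [-3.14, 0.091, 0.002]
contact_force: [-3.2, 0.2, 4.7]
width: 0.36
grasp_force: 79.5
```

apply_moves(
  deltas=[
    {"gripper": 1.0,"offset": [0.2,-0.007,0],"yaw": 0},
    {"gripper": 1.0,"offset": [0.2,-0.007,0],"yaw": 0},
    {"gripper": 1.0,"offset": [0.2,-0.007,0],"yaw": 0},
    {"gripper": 1.0,"offset": [0.2,-0.007,0],"yaw": 0},
    {"gripper": 1.0,"offset": [0.2,-0.007,0],"yaw": 0},
    {"gripper": 1.0,"offset": [0.1,-0.004,0],"yaw": 0},
    {"gripper": 1.0,"offset": [0,0,0],"yaw": 0},
    {"gripper": 1.0,"offset": [0,0,0],"yaw": 0},
  ],
  force=40,
)

```text
clock: 13.1
ee_pos: [494.1, -208.6, 62.8]
tool_rot: [-3.14, 0.091, 0.002]
contact_force: [-3.9, -0.1, 5.7]
width: 0.355
grasp_force: 79.5
```

```bash
python3 - <<'E'
from h import *
plan(500,-208,63,-1.2)
cm=camera_model("wrist"); p,d=camera("wrist"); P=cloud(cm,d); np.savez("b1.npz",p=p,d=d,P=P)
# flap (yellow) in gap
m=(p[...,0]>180)&(p[...,1]>130)&(p[...,2]<70)&(P[...,0]>545)&(P[...,0]<620)&(abs(P[...,1]+212)<12)
Q=P[m]; print(m.sum(), Q.min(0) if len(Q) else None, Q.max(0) if len(Q) else None)
c=np.argmin(abs(P[60,:,1]+212))
for r in range(0,140,8): print(r,P[r,c].round(1),p[r,c])
save("b1.png",p[:,160:480])
E
```

```text
pos [ 494.1 -208.6   62.8] ang -3.32 tilt [-0.002  0.001 -1.   ] delta cm [ 0.59 -0.09 -0.02] yaw -0.037 F [-3.9 -0.1  5.7] w 0.355 t 13.1
512 [ 545.20967006 -219.28168095   70.70847669] [ 577.70489308 -207.49447295  205.48043006]
0 [ 608.3 -213.    65. ] [242 232 222]
8 [ 600.3 -213.1   85.2] [251 248 242]
16 [ 598.8 -213.    83.4] [251 248 242]
24 [ 596.5 -212.9   84.4] [219 206 194]
32 [ 596.4 -212.6   75.7] [105  98  92]
40 [ 596.2 -212.3   66.2] [128 114 107]
48 [ 593.6 -212.1   67.4] [130 116 108]
56 [ 591.6 -211.9   64.8] [127 114 107]
64 [ 589.1 -211.8   65. ] [128 115 107]
72 [ 586.4 -211.6   66.7] [104  92  86]
80 [ 582.4 -211.7   78.1] [102  97  88]
88 [ 580.  -211.6   78.8] [104  98  91]
96 [ 577.7 -211.4   78.9] [204 156  71]
104 [ 575.3 -211.3   78.8] [252 218  55]
112 [ 574.8 -210.    39.6] [91 69 34]
120 [ 572.6 -208.9    9.7] [80 75 70]
128 [ 568.8 -208.7    9.5] [79 75 68]
136 [ 564.9 -208.4   10.1] [79 75 66]
```

View pics/b1.png

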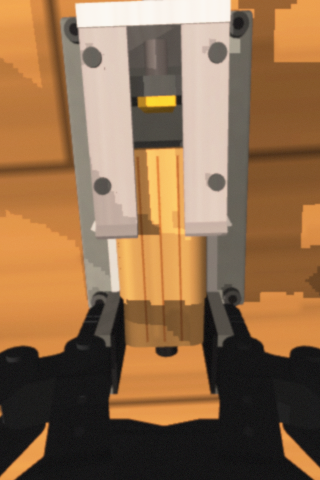

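View b1: the tail is at row 148 under the lips, and the yellow flap is at (157,101). From depth, the backstop face is near x≈577, so there are about 16 mm to go. I'll continue gently.

apply_moves(
  deltas=[
    {"gripper": 1.0,"offset": [0.2,-0.007,0],"yaw": 0},
    {"gripper": 1.0,"offset": [0.2,-0.007,0],"yaw": 0},
    {"gripper": 1.0,"offset": [0.2,-0.007,0],"yaw": 0},
    {"gripper": 1.0,"offset": [0.2,-0.007,0],"yaw": 0},
    {"gripper": 1.0,"offset": [0.2,-0.007,0],"yaw": 0},
    {"gripper": 1.0,"offset": [0.2,-0.007,0],"yaw": 0},
    {"gripper": 1.0,"offset": [0,0,0],"yaw": 0},
  ],
  force=40,
)

```text
clock: 13.85
ee_pos: [506.2, -208.9, 62.8]
tool_rot: [-3.14, 0.091, 0.002]
contact_force: [-3.3, -0.7, 5.7]
width: 0.361
grasp_force: 79.5
```

apply_moves(
  deltas=[
    {"gripper": 1.0,"offset": [0.1,-0.003,0],"yaw": 0},
    {"gripper": 1.0,"offset": [0.1,-0.003,0],"yaw": 0},
    {"gripper": 1.0,"offset": [0,0,0],"yaw": 0},
  ],
)

```text
clock: 14.15
ee_pos: [508.0, -208.9, 62.8]
tool_rot: [-3.14, 0.091, 0.003]
contact_force: [-4.2, 0.3, 6.7]
width: 0.36
grasp_force: 79.6
```

apply_moves(
  deltas=[
    {"gripper": 1.0,"offset": [0.05,-0.002,0],"yaw": 0},
    {"gripper": 1.0,"offset": [0.05,-0.002,0],"yaw": 0},
    {"gripper": 1.0,"offset": [0,0,0],"yaw": 0},
  ],
)

```text
clock: 14.45
ee_pos: [508.9, -208.9, 62.8]
tool_rot: [-3.14, 0.091, 0.003]
contact_force: [-4.7, 0.8, 4.7]
width: 0.36
grasp_force: 79.6
```

apply_moves(
  deltas=[
    {"gripper": 1.0,"offset": [0.05,-0.002,0],"yaw": 0},
    {"gripper": 1.0,"offset": [0.05,-0.002,0],"yaw": 0},
    {"gripper": 1.0,"offset": [0,0,0],"yaw": 0},
  ],
)

```text
clock: 14.75
ee_pos: [509.9, -208.9, 62.8]
tool_rot: [-3.14, 0.091, 0.003]
contact_force: [-3.7, 0.7, 6.3]
width: 0.36
grasp_force: 79.6
```

apply_moves(
  deltas=[
    {"gripper": 1.0,"offset": [0.05,-0.002,0],"yaw": 0},
    {"gripper": 1.0,"offset": [0.05,-0.002,0],"yaw": 0},
    {"gripper": 1.0,"offset": [0,0,0],"yaw": 0},
  ],
)

```text
clock: 15.05
ee_pos: [510.4, -209.0, 62.7]
tool_rot: [-3.14, 0.091, 0.005]
contact_force: [-4.8, -0.4, 5.7]
width: 0.363
grasp_force: 79.7
```

apply_moves(
  deltas=[
    {"gripper": 1.0,"offset": [0.05,-0.002,0],"yaw": 0},
    {"gripper": 1.0,"offset": [0.03,-0.001,0],"yaw": 0},
    {"gripper": 1.0,"offset": [0,0,0],"yaw": 0},
  ],
)

```text
clock: 15.35
ee_pos: [510.5, -208.9, 62.7]
tool_rot: [-3.139, 0.091, 0.007]
contact_force: [-7.7, -0.4, 6.5]
width: 0.359
grasp_force: 80.0
```

apply_moves(
  deltas=[
    {"gripper": 1.0,"offset": [0.05,-0.002,0],"yaw": 0},
    {"gripper": 1.0,"offset": [0.03,-0.001,0],"yaw": 0},
    {"gripper": 1.0,"offset": [0,0,0],"yaw": 0},
    {"gripper": 1.0,"offset": [0,0,0],"yaw": 0},
  ],
)

```text
clock: 15.75
ee_pos: [510.5, -208.9, 62.5]
tool_rot: [-3.139, 0.091, 0.009]
contact_force: [-9.4, -1.0, 8.1]
width: 0.36
grasp_force: 80.2
```

```bash
cat > fl.py <<'E'
from h import *
def fl(f):
    plan(500,-208,63,-1.2)
    cm=camera_model("wrist"); p,d=camera("wrist"); P=cloud(cm,d); np.savez(f+".npz",p=p,d=d,P=P); save(f+".png",p)
    c=np.argmin(abs(P[100,:,1]+213)+1000*(d[100]==0))
    for r in range(20,240,6): print(r,c,P[r,c].round(1),p[r,c])
E
python3 -c "
from fl import *
fl('b2')"
```

```text
pos [ 510.5 -208.9   62.5] ang -3.32 tilt [-0.006  0.001 -1.   ] delta cm [-1.05 -0.03 -0.04] yaw -0.0369 F [-9.4 -1.   8.1] w 0.36 t 15.75
20 316 [ 618.3 -214.6   66.2] [218 194 182]
26 316 [ 616.5 -214.5   66.1] [219 197 184]
32 316 [ 614.7 -214.4   66.3] [221 198 186]
38 316 [ 613.  -214.3   66.1] [223 201 188]
44 316 [ 611.3 -214.2   65.6] [224 203 189]
50 316 [ 609.5 -214.1   65.4] [224 204 191]
56 316 [ 607.6 -213.9   66.1] [197 177 165]
62 316 [ 605.6 -213.8   67.2] [207 184 173]
68 316 [ 601.4 -213.9   83.2] [251 246 241]
74 316 [ 599.6 -213.8   84.6] [251 246 240]
80 316 [ 597.9 -213.7   84.5] [252 246 240]
86 316 [ 596.6 -213.6   81.8] [162 150 140]
92 316 [ 596.2 -213.3   66.9] [130 116 109]
98 316 [ 594.4 -213.1   65.6] [135 121 113]
104 316 [ 592.4 -213.    65.8] [136 122 115]
110 316 [ 590.5 -212.9   64.8] [138 125 116]
116 316 [ 588.5 -212.8   65.2] [138 123 115]
122 316 [ 586.5 -212.7   66.4] [109  97  91]
128 316 [ 584.4 -212.5   66. ] [106  94  88]
134 316 [ 582.5 -212.7   79.1] [102  98  90]
140 316 [ 580.7 -212.5   78.6] [101  96  89]
146 316 [ 578.8 -212.4   79.1] [102  98  92]
152 316 [ 576.7 -212.3   76.4] [220 154  81]
158 316 [ 574.8 -212.1   76.9] [239 164  81]
164 316 [ 572.8 -212.    76. ] [242 171  86]
170 316 [ 570.9 -211.9   77.1] [245 178  93]
176 316 [ 568.7 -211.7   75.8] [248 189  97]
182 316 [ 566.8 -211.6   76.6] [249 192 102]
188 316 [ 564.7 -211.5   76.4] [249 194 102]
194 316 [ 562.8 -211.4   77.1] [250 197 105]
200 316 [ 560.6 -211.3   76.7] [250 201 107]
206 316 [ 558.5 -211.1   76.5] [250 200 108]
212 316 [ 556.2 -211.    75.8] [250 201 108]
218 316 [ 554.3 -210.9   76.9] [251 200 109]
224 316 [ 552.1 -210.7   76.7] [235 170  91]
230 316 [ 550.1 -210.6   77.5] [234 170  91]
236 316 [ 548.  -210.5   77.5] [235 171  92]
```

Home: the TCP stopped at 510.5 with 9.4 N, and the yellow flap is covered and flush. I'll let the tenon up to the lips, release and rise.

apply_moves(
  deltas=[
    {"gripper": 1.0,"offset": [0,0,-0.1],"yaw": 0},
    {"gripper": 1.0,"offset": [0,0,-0.1],"yaw": 0},
    {"gripper": 0.48,"offset": [0,0,0],"yaw": 0},
    {"gripper": 0.48,"offset": [0,0,0],"yaw": 0},
    {"gripper": 0.48,"offset": [0,0,0],"yaw": 0},
    {"gripper": 0.48,"offset": [0,0,-1.5],"yaw": 0},
    {"gripper": 0.48,"offset": [0,0,-3],"yaw": 0},
    {"gripper": 0.48,"offset": [0,0,-1.5],"yaw": 0},
    {"gripper": 0.48,"offset": [0,0,0],"yaw": 0},
  ],
)

```text
clock: 16.7
ee_pos: [515.3, -210.2, 127.4]
tool_rot: [3.137, -0.091, 0.008]
contact_force: [-0.6, -0.7, 0.7]
width: 0.522
grasp_force: 0.0
```

```bash
python3 -c "
from fl import *
fl('b3')" | awk 'NR==1||NR>8'
```

```text
pos [ 515.3 -210.2  127.4] ang -3.32 tilt [ 0.005 -0.003 -1.   ] delta cm [-1.57 -0.14  6.43] yaw -0.037 F [-0.6 -0.7  0.7] w 0.522 t 16.7
62 314 [ 621.7 -213.7   66.7] [229 210 195]
68 314 [ 619.2 -213.5   64.9] [231 213 198]
74 314 [ 616.3 -213.4   66.2] [233 216 201]
80 314 [ 613.4 -213.2   66.6] [235 219 203]
86 314 [ 610.7 -213.    66. ] [237 221 207]
92 314 [ 607.7 -212.9   67.7] [227 206 191]
98 314 [ 605.  -212.7   66.2] [228 207 192]
104 314 [ 600.7 -212.8   85.6] [250 245 239]
110 314 [ 598.2 -212.6   83.1] [250 244 238]
116 314 [ 596.3 -212.1   65.7] [120 107 100]
122 314 [ 593.3 -211.9   66.3] [122 108 101]
128 314 [ 590.4 -211.7   65. ] [122 109 102]
134 314 [ 587.4 -211.6   66.2] [102  93  86]
140 314 [ 584.3 -211.4   66. ] [93 84 79]
146 314 [ 581.6 -211.5   78.8] [101  94  88]
152 314 [ 578.8 -211.3   79.9] [89 81 77]
158 314 [ 575.9 -211.1   80.1] [232 168  89]
164 314 [ 573.  -210.9   79.8] [232 168  90]
170 314 [ 570.  -210.8   79.9] [232 167  89]
176 314 [ 567.1 -210.6   80. ] [233 168  91]
182 314 [ 564.2 -210.4   81. ] [233 167  90]
188 314 [ 561.  -210.2   80. ] [232 167  91]
194 314 [ 558. -210.   80.] [232 169  91]
200 314 [ 554.9 -209.8   80.1] [232 168  90]
206 314 [ 551.8 -209.6   80.1] [232 166  89]
212 314 [ 548.7 -209.4   80.2] [231 167  90]
218 314 [ 545.6 -209.2   80.6] [231 166  90]
224 314 [ 542.4 -209.    80.5] [231 165  87]
230 314 [ 538.9 -208.8   79.5] [230 165  88]
236 314 [ 535.6 -208.6   79.1] [219 153  82]
```

apply_moves(
  deltas=[
    {"gripper": 0.48,"offset": [0.62,-4.0,-0.2],"yaw": 0},
    {"gripper": 0.48,"offset": [0.62,-4.0,0],"yaw": 0},
    {"gripper": 0.48,"offset": [0.62,-4.0,0],"yaw": 0},
    {"gripper": 0.48,"offset": [0.62,-4.0,0],"yaw": 0},
    {"gripper": 0.48,"offset": [0.62,-4.0,0],"yaw": 0},
    {"gripper": 0.48,"offset": [0.62,-4.0,0],"yaw": 0},
    {"gripper": 0.48,"offset": [0.62,-4.0,0],"yaw": 0},
    {"gripper": 0.48,"offset": [0.62,-4.0,0],"yaw": 0},
    {"gripper": 0.48,"offset": [0.62,-4.0,0],"yaw": 0},
    {"gripper": 0.48,"offset": [0,0,0],"yaw": 0.1},
    {"gripper": 0.48,"offset": [0,0,0],"yaw": 0},
    {"gripper": 0.48,"offset": [0,0,0],"yaw": 0},
  ],
)

```text
clock: 17.95
ee_pos: [589.4, 146.7, 125.6]
tool_rot: [3.132, -0.244, -0.003]
contact_force: [-0.5, 0.1, -0.2]
width: 0.517
grasp_force: 0.0
```

```bash
python3 -c "
from tray import *
plan(591,147,130,-9); look('t4')"
```

```text
pos [589.4 146.7 125.6] ang -8.92 tilt [-0.002 -0.    -1.   ] delta cm [ 0.16 -0.06 -0.44] yaw 0.0014 F [-0.5  0.1 -0.2] w 0.517 t 17.95
0.93 320.0 190.0 [200. 138.  72.] [622.4 141.4  33.2  75.1  84. ] z [17.4 19.9 21.1] mean [624.1 141.2  19.7] ang -6.2
0.92 630.0 226.0 [15. 12. 10.] [572.5 -70.2  76.   14.3   0.6] z [ 7.7 11.9 14.7] mean [562.3 -71.5  11.6] ang -5.0
```

View pics/t4.png

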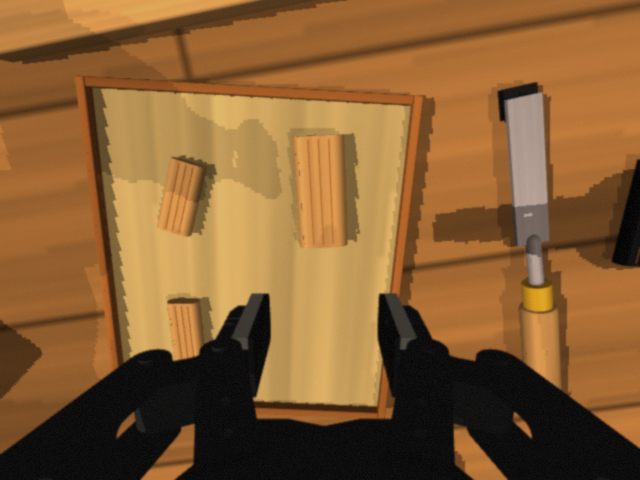

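The wrist view shows the second large tenon at px (320,190), with the small ones at (182,196) and (185,328) well clear to the left.

apply_moves(
  deltas=[
    {"gripper": 0.48,"offset": [0.42,-0.07,0],"yaw": -0.01},
    {"gripper": 0.48,"offset": [0,0,3.5],"yaw": 0},
    {"gripper": 0.48,"offset": [0,0,3.5],"yaw": 0},
    {"gripper": 0.48,"offset": [0,0,2.5],"yaw": 0},
    {"gripper": 0.48,"offset": [0,0,1.5],"yaw": 0},
    {"gripper": 0.48,"offset": [0,0,0.8],"yaw": 0},
    {"gripper": 0.48,"offset": [0,0,0.1],"yaw": 0},
    {"gripper": 0.48,"offset": [0,0,0],"yaw": 0},
    {"gripper": 0.48,"offset": [0,0,0],"yaw": 0},
  ],
)

```text
clock: 18.95
ee_pos: [595.5, 147.0, 9.4]
tool_rot: [-3.133, 0.232, -0.004]
contact_force: [0.4, -0.2, 1.5]
width: 0.519
grasp_force: 0.0
```

apply_moves(
  deltas=[
    {"gripper": 0.48,"offset": [-0.15,0,0.38],"yaw": 0},
    {"gripper": 0.48,"offset": [0,0,0],"yaw": 0},
    {"gripper": 0.48,"offset": [0,0,0],"yaw": 0},
  ],
)

```text
clock: 19.25
ee_pos: [592.8, 147.2, 4.4]
tool_rot: [-3.133, 0.232, -0.0]
contact_force: [0.8, -0.2, 0.3]
width: 0.52
grasp_force: 0.0
```

apply_moves(
  deltas=[
    {"gripper": 1.0,"offset": [0,0,0],"yaw": 0},
    {"gripper": 1.0,"offset": [0,0,0],"yaw": 0},
    {"gripper": 1.0,"offset": [0,0,0],"yaw": 0},
    {"gripper": 1.0,"offset": [0,0,0],"yaw": 0},
  ],
  force=80,
)

```text
clock: 19.65
ee_pos: [593.7, 147.3, 5.7]
tool_rot: [-3.133, 0.232, -0.003]
contact_force: [-0.7, 0.3, 7.0]
width: 0.361
grasp_force: 79.8
```

apply_moves(
  deltas=[
    {"gripper": 1.0,"offset": [0,0,-3],"yaw": 0},
    {"gripper": 1.0,"offset": [0,0,-4],"yaw": 0},
    {"gripper": 1.0,"offset": [0,0,-4],"yaw": -0.09},
    {"gripper": 1.0,"offset": [-1.21,4.03,0.1],"yaw": 0},
    {"gripper": 1.0,"offset": [-1.21,4.03,0.1],"yaw": 0},
    {"gripper": 1.0,"offset": [-1.21,4.03,0.1],"yaw": 0},
    {"gripper": 1.0,"offset": [-1.21,4.03,0.1],"yaw": 0},
    {"gripper": 1.0,"offset": [-1.21,4.03,0.1],"yaw": 0},
    {"gripper": 1.0,"offset": [-1.21,4.03,0.1],"yaw": 0},
    {"gripper": 1.0,"offset": [-1.21,4.03,0.1],"yaw": 0},
    {"gripper": 1.0,"offset": [-1.21,4.03,0.1],"yaw": 0},
    {"gripper": 1.0,"offset": [-1.21,4.03,0.1],"yaw": 0},
  ],
)

```text
clock: 20.85
ee_pos: [462.4, -210.1, 105.5]
tool_rot: [3.14, -0.091, 0.001]
contact_force: [0.4, -1.0, 0.0]
width: 0.36
grasp_force: 79.1
```

apply_moves(
  deltas=[
    {"gripper": 1.0,"offset": [0,0,0],"yaw": 0},
    {"gripper": 1.0,"offset": [0,0,0],"yaw": 0},
    {"gripper": 1.0,"offset": [0,0,0],"yaw": 0},
  ],
)

```text
clock: 21.15
ee_pos: [463.1, -207.8, 105.2]
tool_rot: [-3.14, 0.091, 0.0]
contact_force: [-0.4, -0.2, 0.5]
width: 0.36
grasp_force: 79.2
```

```bash
python3 -c "
from rel import *
rel('r5'); plan(464,-208.4,86,-3.3)"
```

```text
pos [ 463.1 -207.8  105.2] ang -3.32 tilt [-0.     0.001 -1.   ] delta cm [0.15 0.16 0.52] yaw -0.0379 F [-0.4 -0.2  0.5] w 0.36 t 21.15
lip 0 x 584.5 y -191.4 -234.9 mid -213.14 z 83.2
lip 12 x 580.5 y -191.1 -234.9 mid -212.99 z 83.1
lip 24 x 576.4 y -191.0 -234.8 mid -212.9 z 83.0
lip 36 x 572.1 y -190.9 -234.8 mid -212.82 z 83.2
lip 48 x 567.9 y -190.9 -234.7 mid -212.82 z 83.0
lip 60 x 563.5 y -190.9 -234.6 mid -212.75 z 82.8
lip 72 x 559.0 y -190.8 -234.4 mid -212.6 z 83.1
lip 84 x 554.5 y -190.7 -234.4 mid -212.58 z 83.0
lip 96 x 549.9 y -190.7 -234.3 mid -212.48 z 83.2
lip 108 x 545.3 y -190.6 -234.2 mid -212.43 z 83.0
lip 120 x 540.6 y -190.2 -234.1 mid -212.14 z 82.9
lip 132 x 535.7 y -190.3 -235.5 mid -212.91 z 84.2
lip 144 x 530.7 y -200.1 -223.0 mid -211.56 z 80.7
ten 156 x 528.0 y -195.5 -228.1 mid -211.8 z 119.2
ten 168 x 524.0 y -195.8 -228.0 mid -211.92 z 119.3
ten 180 x 520.0 y -195.4 -227.6 mid -211.51 z 119.3
ten 192 x 515.9 y -195.4 -227.5 mid -211.42 z 119.3
ten 204 x 511.7 y -195.3 -227.1 mid -211.19 z 119.2
ten 216 x 507.4 y -194.8 -227.3 mid -211.04 z 119.3
ten 228 x 503.0 y -194.9 -227.1 mid -210.99 z 119.1
ten 240 x 498.6 y -194.8 -227.4 mid -211.12 z 119.2
ten 252 x 494.1 y -194.7 -226.6 mid -210.64 z 119.3
ten 264 x 489.5 y -194.7 -226.8 mid -210.75 z 119.4
ten 276 x 484.9 y -194.8 -226.8 mid -210.8 z 119.3
ten 288 x 480.0 y -194.3 -226.6 mid -210.44 z 119.3
ten 300 x 475.0 y -188.9 -232.5 mid -210.68 z 119.0
ten 312 x 470.3 y -181.6 -239.2 mid -210.4 z 119.6
ten 324 x 465.2 y -194.5 -225.5 mid -210.04 z 119.4
ten 336 x 460.1 y -194.3 -225.2 mid -209.71 z 119.5
ten 348 x 455.1 y -194.0 -224.8 mid -209.39 z 119.5
tenon tail/nose x 530.2769228877823 454.14793513883586
lip front x [529.23175149 532.42216584 533.5460457 ]
pos [ 463.3 -207.5  105.2] ang -3.27 tilt [-0.  0. -1.] delta cm [0.07 0.09 1.92] yaw 0.0006 F [ 0.2 -0.2 -0.3] w 0.363 t 21.2
```

apply_moves(
  deltas=[
    {"gripper": 1.0,"offset": [0.06,0.09,1.0],"yaw": -0.008},
    {"gripper": 1.0,"offset": [0,0,0.9],"yaw": 0},
    {"gripper": 1.0,"offset": [0,0,0.3],"yaw": 0},
    {"gripper": 1.0,"offset": [0,0,0.3],"yaw": 0},
    {"gripper": 1.0,"offset": [0,0,0.3],"yaw": 0},
    {"gripper": 1.0,"offset": [0,0,0.3],"yaw": 0},
    {"gripper": 1.0,"offset": [0,0,0.3],"yaw": 0},
    {"gripper": 1.0,"offset": [0,0,0.3],"yaw": 0},
    {"gripper": 1.0,"offset": [0,0,0.3],"yaw": 0},
    {"gripper": 1.0,"offset": [0,0,0.15],"yaw": 0},
    {"gripper": 1.0,"offset": [0,0,0],"yaw": 0},
    {"gripper": 1.0,"offset": [0,0,0],"yaw": 0},
  ],
)

```text
clock: 22.4
ee_pos: [463.2, -208.9, 64.1]
tool_rot: [-3.14, 0.078, 0.001]
contact_force: [-2.8, 3.4, 6.4]
width: 0.359
grasp_force: 79.9
```

```bash
python3 -c "
from rel import *
rel('r6')" | grep -v lip
```

```text
pos [ 463.2 -208.9   64.1] ang -2.86 tilt [-0.001  0.001 -1.   ] delta cm [ 0.13  0.05 -3.59] yaw -0.0299 F [-2.8  3.4  6.4] w 0.359 t 22.4
ten 132 x 535.5 y -188.4 -236.2 mid -212.33 z 79.9
ten 156 x 528.2 y -196.2 -229.0 mid -212.6 z 80.3
ten 168 x 524.2 y -195.9 -228.9 mid -212.43 z 80.1
ten 180 x 520.2 y -195.9 -229.0 mid -212.44 z 79.9
ten 192 x 516.2 y -196.1 -228.4 mid -212.24 z 79.9
ten 204 x 512.0 y -195.5 -228.4 mid -211.92 z 79.8
ten 216 x 507.7 y -195.7 -228.5 mid -212.08 z 79.4
ten 228 x 503.4 y -195.5 -228.3 mid -211.9 z 79.5
ten 240 x 499.0 y -195.3 -228.4 mid -211.83 z 79.3
ten 252 x 494.5 y -195.3 -228.3 mid -211.8 z 79.2
ten 264 x 489.8 y -195.5 -228.3 mid -211.89 z 79.1
ten 276 x 485.1 y -194.9 -227.8 mid -211.32 z 78.9
ten 288 x 480.3 y -194.9 -227.2 mid -211.03 z 78.7
ten 300 x 475.2 y -190.0 -233.5 mid -211.74 z 78.3
ten 312 x 470.5 y -182.9 -240.2 mid -211.54 z 78.6
ten 324 x 465.3 y -195.9 -226.8 mid -211.32 z 78.5
ten 336 x 460.0 y -195.6 -226.4 mid -211.01 z 78.2
ten 348 x 454.9 y -195.3 -226.2 mid -210.72 z 78.0
tenon tail/nose x 548.1367912134198 453.7243420442104
```

apply_moves(
  deltas=[
    {"gripper": 1.0,"offset": [0,-0.08,0.2],"yaw": 0},
    {"gripper": 1.0,"offset": [0,0,0],"yaw": 0},
    {"gripper": 1.0,"offset": [0,0,0],"yaw": 0},
  ],
)

```text
clock: 22.75
ee_pos: [463.3, -208.9, 62.3]
tool_rot: [3.14, -0.079, -0.001]
contact_force: [-4.4, 0.3, 6.8]
width: 0.362
grasp_force: 79.9
```

apply_moves(
  deltas=[
    {"gripper": 1.0,"offset": [0.15,-0.005,0],"yaw": 0},
    {"gripper": 1.0,"offset": [0.15,-0.005,0],"yaw": 0},
    {"gripper": 1.0,"offset": [0.15,-0.005,0],"yaw": 0},
    {"gripper": 1.0,"offset": [0.15,-0.005,0],"yaw": 0},
    {"gripper": 1.0,"offset": [0.15,-0.005,0],"yaw": 0},
    {"gripper": 1.0,"offset": [0,0,0],"yaw": 0},
  ],
)

```text
clock: 23.35
ee_pos: [470.6, -209.1, 62.3]
tool_rot: [3.14, -0.078, -0.001]
contact_force: [-4.8, 0.2, 7.9]
width: 0.361
grasp_force: 79.8
```

apply_moves(
  deltas=[
    {"gripper": 1.0,"offset": [0,-0.08,0],"yaw": 0},
    {"gripper": 1.0,"offset": [0.15,-0.005,0],"yaw": 0},
    {"gripper": 1.0,"offset": [0.15,-0.005,0],"yaw": 0},
    {"gripper": 1.0,"offset": [0.15,-0.005,0],"yaw": 0},
    {"gripper": 1.0,"offset": [0.15,-0.005,0],"yaw": 0},
    {"gripper": 1.0,"offset": [0.15,-0.005,0],"yaw": 0},
    {"gripper": 1.0,"offset": [0.15,-0.005,0],"yaw": 0},
    {"gripper": 1.0,"offset": [0,0,0],"yaw": 0},
  ],
)

```text
clock: 24.15
ee_pos: [479.7, -208.4, 62.3]
tool_rot: [3.14, -0.078, -0.002]
contact_force: [-5.4, -0.1, 8.0]
width: 0.363
grasp_force: 79.6
```

apply_moves(
  deltas=[
    {"gripper": 1.0,"offset": [0.2,-0.005,0],"yaw": 0},
    {"gripper": 1.0,"offset": [0.2,-0.005,0],"yaw": 0},
    {"gripper": 1.0,"offset": [0.2,-0.005,0],"yaw": 0},
    {"gripper": 1.0,"offset": [0.2,-0.005,0],"yaw": 0},
    {"gripper": 1.0,"offset": [0.2,-0.005,0],"yaw": 0},
    {"gripper": 1.0,"offset": [0.2,-0.005,0],"yaw": 0},
    {"gripper": 1.0,"offset": [0.2,-0.005,0],"yaw": 0},
    {"gripper": 1.0,"offset": [0,0,0],"yaw": 0},
  ],
)

```text
clock: 24.95
ee_pos: [493.7, -208.8, 62.3]
tool_rot: [3.14, -0.078, -0.001]
contact_force: [-5.0, 0.1, 7.7]
width: 0.36
grasp_force: 79.7
```

apply_moves(
  deltas=[
    {"gripper": 1.0,"offset": [0.2,-0.005,0],"yaw": 0},
    {"gripper": 1.0,"offset": [0.2,-0.005,0],"yaw": 0},
    {"gripper": 1.0,"offset": [0.2,-0.005,0],"yaw": 0},
    {"gripper": 1.0,"offset": [0.2,-0.005,0],"yaw": 0},
    {"gripper": 1.0,"offset": [0.2,-0.005,0],"yaw": 0},
    {"gripper": 1.0,"offset": [0,0,0],"yaw": 0},
  ],
)

```text
clock: 25.55
ee_pos: [503.7, -209.0, 62.3]
tool_rot: [3.14, -0.078, -0.001]
contact_force: [-4.0, 0.9, 6.8]
width: 0.362
grasp_force: 79.7
```

```bash
python3 -c "
from fl import *
fl('b4')" | awk 'NR==1||NR>14'
```

```text
pos [ 503.7 -209.    62.3] ang -2.86 tilt [-0.001 -0.    -1.   ] delta cm [-0.38 -0.08 -0.07] yaw -0.029 F [-4.   0.9  6.8] w 0.362 t 25.55
98 317 [ 587.6 -212.9   65.9] [134 120 114]
104 317 [ 585.7 -212.8   65.4] [110  97  92]
110 317 [ 583.  -212.9   79.5] [100  97  88]
116 317 [ 581.2 -212.8   80. ] [101  96  89]
122 317 [ 579.4 -212.7   78.4] [102  97  90]
128 317 [ 577.5 -212.6   78.9] [202 148  63]
134 317 [ 575.6 -212.2   63. ] [147 102  55]
140 317 [ 573.5 -212.1   63.1] [121  80  42]
146 317 [ 571.4 -212.    63.1] [126  85  47]
152 317 [ 569.9 -212.2   76.7] [246 191 101]
158 317 [ 568.  -212.1   77.7] [247 187  97]
164 317 [ 566.1 -212.    77.5] [248 189  98]
170 317 [ 564.  -211.8   76.6] [248 190  97]
176 317 [ 562.  -211.7   76.9] [248 190 102]
182 317 [ 559.9 -211.6   76.5] [249 194 103]
188 317 [ 557.9 -211.5   76.7] [250 197 106]
194 317 [ 555.9 -211.4   77.1] [250 199 106]
200 317 [ 553.8 -211.3   76.6] [250 199 106]
206 317 [ 551.8 -211.2   77.3] [250 200 106]
212 317 [ 549.6 -211.1   76.8] [250 199 107]
218 317 [ 547.3 -211.    76. ] [250 200 108]
224 317 [ 545.5 -210.9   77.4] [249 195 104]
230 317 [ 543.1 -210.7   76.8] [234 170  91]
236 317 [ 541.2 -210.7   77.7] [234 169  91]
```

apply_moves(
  deltas=[
    {"gripper": 1.0,"offset": [0.15,-0.004,0],"yaw": 0},
    {"gripper": 1.0,"offset": [0.15,-0.004,0],"yaw": 0},
    {"gripper": 1.0,"offset": [0.1,-0.003,0],"yaw": 0},
    {"gripper": 1.0,"offset": [0.1,-0.003,0],"yaw": 0},
    {"gripper": 1.0,"offset": [0.05,-0.002,0],"yaw": 0},
    {"gripper": 1.0,"offset": [0,0,0],"yaw": 0},
  ],
)

```text
clock: 26.2
ee_pos: [509.0, -209.1, 62.3]
tool_rot: [3.14, -0.078, -0.002]
contact_force: [-4.7, 0.5, 7.3]
width: 0.361
grasp_force: 79.7
```

apply_moves(
  deltas=[
    {"gripper": 1.0,"offset": [0.05,-0.002,0],"yaw": 0},
    {"gripper": 1.0,"offset": [0.05,-0.002,0],"yaw": 0},
    {"gripper": 1.0,"offset": [0,0,0],"yaw": 0},
  ],
)

```text
clock: 26.5
ee_pos: [510.0, -209.2, 62.3]
tool_rot: [3.14, -0.078, -0.002]
contact_force: [-5.4, 1.6, 6.7]
width: 0.359
grasp_force: 79.7
```

apply_moves(
  deltas=[
    {"gripper": 1.0,"offset": [0.05,-0.002,0],"yaw": 0},
    {"gripper": 1.0,"offset": [0.05,-0.002,0],"yaw": 0},
    {"gripper": 1.0,"offset": [0,0,0],"yaw": 0},
  ],
)

```text
clock: 26.8
ee_pos: [510.9, -209.2, 62.3]
tool_rot: [3.14, -0.078, -0.002]
contact_force: [-4.9, 0.7, 7.2]
width: 0.359
grasp_force: 79.7
```

apply_moves(
  deltas=[
    {"gripper": 1.0,"offset": [0.05,-0.002,0],"yaw": 0},
    {"gripper": 1.0,"offset": [0.05,-0.002,0],"yaw": 0},
    {"gripper": 1.0,"offset": [0,0,0],"yaw": 0},
  ],
)

```text
clock: 27.1
ee_pos: [511.1, -209.1, 62.2]
tool_rot: [3.14, -0.078, -0.005]
contact_force: [-7.4, -0.2, 9.1]
width: 0.364
grasp_force: 80.0
```

apply_moves(
  deltas=[
    {"gripper": 1.0,"offset": [0.04,-0.001,0],"yaw": 0},
    {"gripper": 1.0,"offset": [0.03,-0.001,0],"yaw": 0},
    {"gripper": 1.0,"offset": [0,0,0],"yaw": 0},
  ],
)

```text
clock: 27.4
ee_pos: [511.1, -209.1, 62.1]
tool_rot: [3.141, -0.078, -0.007]
contact_force: [-10.0, -0.8, 10.6]
width: 0.358
grasp_force: 80.2
```

Backstop felt: the TCP stopped at 511.1 and the force rose to 10 N. I'll ease it up to the lips, release, rise and check.

apply_moves(
  deltas=[
    {"gripper": 1.0,"offset": [0.02,0,-0.1],"yaw": 0},
    {"gripper": 1.0,"offset": [0,0,-0.1],"yaw": 0},
    {"gripper": 0.48,"offset": [0,0,0],"yaw": 0},
    {"gripper": 0.48,"offset": [0,0,0],"yaw": 0},
    {"gripper": 0.48,"offset": [0,0,0],"yaw": 0},
    {"gripper": 0.48,"offset": [0,0,-1.5],"yaw": 0},
    {"gripper": 0.48,"offset": [0,0,-3],"yaw": 0},
    {"gripper": 0.48,"offset": [0,0,-3.5],"yaw": 0},
    {"gripper": 0.48,"offset": [-3,0,-3],"yaw": 0},
    {"gripper": 0.48,"offset": [0,0,0],"yaw": 0},
    {"gripper": 0.48,"offset": [0,0,0],"yaw": 0},
  ],
)

```text
clock: 28.5
ee_pos: [484.1, -207.7, 174.6]
tool_rot: [3.139, -0.079, 0.004]
contact_force: [-0.1, 0.3, -0.3]
width: 0.52
grasp_force: 0.0
```

```bash
python3 - <<'E'
from fl import *
fl('b5'); z=np.load('b5.npz'); P=z["P"];d=z["d"];p=z["p"]
save("b5c.png",cv2.resize(p[0:330,190:450],None,fx=1.8,fy=1.8))
m=(p[...,0]>200)&(p[...,1]>150)&(p[...,2]<65)&(P[...,0]>565)&(P[...,0]<590)&(abs(P[...,1]+212)<12); print("yellow",m.sum())
E
```

```text
pos [ 484.1 -207.7  174.6] ang -2.9 tilt [ 0.002 -0.001 -1.   ] delta cm [ 1.57 -0.06 11.16] yaw -0.0297 F [-0.1  0.3 -0.3] w 0.52 t 28.5
20 321 [ 621.  -215.2   65.7] [192 170 158]
26 321 [ 617.6 -215.1   66.5] [193 172 160]
32 321 [ 614.7 -214.9   65.3] [197 175 162]
38 321 [ 611.3 -214.7   66.1] [198 176 164]
44 321 [ 608.2 -214.6   65.3] [180 159 149]
50 321 [ 601.3 -214.3   83.8] [246 239 230]
56 321 [ 598.2 -214.2   84. ] [246 239 231]
62 321 [ 596.7 -214.    74.6] [97 90 83]
68 321 [ 594.7 -213.9   66.3] [113 101  95]
74 321 [ 591.3 -213.7   66. ] [112 101  94]
80 321 [ 587.8 -213.6   66.5] [110  98  92]
86 321 [ 582.9 -213.4   79.6] [95 92 84]
92 321 [ 579.6 -213.2   80. ] [96 91 84]
98 321 [ 576.2 -213.    80.4] [244 183  99]
104 321 [ 572.9 -212.9   80.4] [227 146  72]
110 321 [ 569.5 -212.7   80.3] [230 150  75]
116 321 [ 566.1 -212.5   80.4] [228 148  73]
122 321 [ 562.7 -212.4   80.8] [231 153  75]
128 321 [ 559.2 -212.2   80.6] [232 156  78]
134 321 [ 555.8 -212.    79.9] [233 158  78]
140 321 [ 552.2 -211.8   80.6] [235 163  82]
146 321 [ 548.7 -211.6   80. ] [235 160  82]
152 321 [ 545.1 -211.5   80.5] [238 168  86]
158 321 [ 541.5 -211.3   80.6] [241 177  92]
164 321 [ 537.8 -211.1   79.9] [242 178  93]
170 321 [ 534.2 -210.9   80.3] [243 180  96]
176 321 [ 530.4 -210.7   79.9] [243 182  96]
182 321 [ 526.6 -210.5   79.5] [243 180  94]
188 321 [ 522.8 -210.3   79. ] [244 184  97]
194 321 [ 519.2 -210.2   80.6] [244 184  98]
200 321 [ 515.3 -210.    80.1] [244 185  98]
206 321 [ 511.3 -209.8   79.5] [238 174  92]
212 321 [ 507.5 -209.6   80.1] [237 172  93]
218 321 [ 503.8 -209.4   81.2] [227 163  91]
224 321 [ 493.2 -208.7   53.5] [94 88 82]
230 321 [ 477.6 -207.8    9.7] [126 120 108]
236 321 [ 472.7 -207.5   11.1] [139 131 117]
yellow 0
```

View pics/b5c.png

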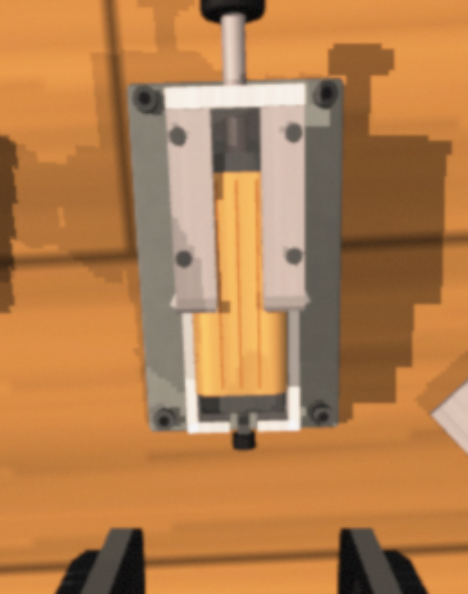

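View b5: the top tenon lies flat under both lips, with its tail against the backstop (crop row 171). No yellow flap shows, and the gripper is clear.

```bash
python3 -c "
from workcell import bot
print(bot.sign_off())"
```

```text
the job is handed in; nothing more can be done
None
```

Both large tenons are loaded flat in the magazine, each slid back until I felt the backstop (about 10 N, limit 25 N) and released under the lips; the job took 28.5 s of the 64 s and is handed in.

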